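# Slide the standing flashlight into its charging dock and start the charge

### The arm

A 6-joint arm with a two-finger parallel gripper is mounted at the origin on the work surface. World frame = base frame: x ahead of the robot, y to its left, z up, the work surface at z = 0. Lengths are in m, angles in rad, forces in N, time in s.
With the tool pointing down it reaches from about 0.425 to 1.125 m from the base axis. Payload 14.9 kg.
Tool frame: the origin (TCP) lies on the centre line of the jaws, within the pads' length; the fingertips stand 11 mm ahead of it and the grasp point (between the pads) lies 8 mm behind it (robot.tcp_to_tips is the distance from the TCP to the fingertips, in m); x points along the fingers, y is the direction in which the jaws open and shut, and the axes are right-handed (so a half turn about x gives the same grasp; the last joint's range is limited). The gripper opens to 91 mm and grips with 3 to 60 N. Pads are 32 mm wide; open, the fingers measure 118 mm over their backs; the gripper's body (76 mm by 178 mm) begins 60 mm behind the grasp point.
Start: joints at [-0.033, 0.379, 1.734, -0, 1.028, -0.033], TCP at [0.7, -0, 0.225] pointing down, gripper open.
Joint ranges: [-2.77, 2.77], [-0.74, 2.19], [0, 2.66], [-1.06, 4.2], [0.31, 2.87], [-3.08, 3.08]. Speed limits (rad/s): [1.89, 1.89, 2.39, 3.14, 3.14, 3.14].

### API

Orientations are given as a unit quaternion [x, y, z, w].
In Python, from bench import status, get_image, ticket, models, robot gives the robot as it stands.
- The arm moves only by the tool play_rows, never from a script. Its argument "deltas" is a list of rows, each an object of numbers: "x", "y", "z": the shift along the tool's x, y, z in m; "roll": the turn about the tool's x in rad; "grip": the gripper's target within -1 to 1 (shut at 1, half-way at 0, fully open at -1). In form: [{"x": .., "y": .., "z": .., "roll": .., "grip": ..}, ...]. A call has 1 to 12 rows; each row is the pose to reach, as a shift and turn from the pose commanded when the call began, along the tool's axes at that moment; what a row does not reach only later rows make up. A row lasts 1/8 s, in which the tool goes at most 62.5 mm and 10.7 degrees, less where a joint would pass 70% of its speed; a pose out of reach is approached as far as the arm can. A call with a gripper value outside its range is refused whole. The fingers move at their own pace and stop on an object; the grip force is fixed at half the most. Time passes only in rows, so rows that repeat a pose let the fingers close. It gives the time, the measured TCP pose, the force and the opening at its end, in the units of the state.
- status.get_state(): the state, without advancing time (a new reading comes with each control period).
- get_image(name): name is "scene" or "side" or "wrist"; returns a dict with "frame" (384x512x3 uint8, red, green, blue), "intrinsics" (3x3 intrinsics, pixels), "k1" (the pictures are not rectified: a ray, as slopes to the right and down, at radius r is drawn at 1 + k1 r^2 times it, then the intrinsics apply), "extrinsics" (4x4, takes a point from camera to world coordinates). Camera axes: x right, y down, z forward; pixel columns grow to the right and rows downward; lengths in m; the calibration is good to about 2 mm. A picture is of the moment at which its call begins. There is no depth.
- ticket.job_done(): hands the job in, once; it reports no verdict.
Trained networks look in the newest picture that a camera, given by its name, has taken for a name from the list of things; names that differ only in an ending like _2 or _b are one class to them, and where a whole thing is asked for, a point or a joint stands for the part that bears it (a point fixed in the world has none). Each returns a list of dicts, best first, with "confidence" (0 to 1); they miss things now and then, are a little off and sometimes report something else, mostly with a low value. They report only what shows in the picture. A call takes as long as a camera call.
- models.spot_in(camera, query): "box" ([left, top, right, bottom] in pixels, round what is visible of it).
The state is a dict: "t": time; "joint_pos": joint angles; "qd": joint speeds; "joint_torque": joint torques, N m; "tcp_pos": TCP position; "eef_rot": TCP orientation; "ft_force": force on the tool from outside, world axes, zero at the start; "torque": the same for the moment, N m; "gripper_width": opening from 0.0 (shut) to 1.0 (fully open).
Only numpy, scipy, OpenCV 4.12 (cv2) and the standard library are available. Lean on these libraries where they do the work, as an engineer would, in place of code of your own. Each camera call takes 0.05 s, during which the arm holds its last target.

### The job

The red flashlight stands upright on the shelf board: push it low on its body so that it slides, staying upright, into the open mouth of the grey charging dock until it is fully home against the back, then press the green button on the dock all the way down and let it go. Only push with the fingers: never lift the flashlight, let it tip, or take it between the fingers. Leave the phone, key, bowl, bottle opener, tin and mug where they are.

Things in the scene. Friction and masses are not known exactly. Their poses are not given: they have to be found in the camera images.
- flashlight: Red flashlight standing on its tail, lens up, 185 mm tall, about 0.3 kg, loose. Foot 54 mm in diameter up to 30 mm high, barrel 36 mm in diameter from 30 to 142 mm, head 51 mm in diameter from 158 to 185 mm. Origin at the centre of its underside, z up along it. Pushed on the foot it slides upright; pushed high up it tips over.
- dock: Charging dock, fixed. Origin on the board, where the flashlight's axis stands when fully home; x is level, the direction the flashlight goes in; z up. Black channel 66 mm wide (walls 6 mm thick, 24 mm high) from x = -9 mm to the flat back stop at x = +27 mm, no floor or sill. The stop is the front of a grey housing, x = 27 to 200 mm, 110 mm wide, 32 mm high.
- dock_mouth (a point): Middle of the dock's open mouth, on the board, at x = -33 mm, y = 0 of the dock. On either side a straight guide wing, 24 mm high, spreads at 45 degrees from the end of the channel wall (x = -9, y = +-33 mm) out to x = -33, y = +-60 mm.
- charge_button (a joint): Travel of the green spring button on the dock: 0 = up, 0.006 m = fully down; about 4 N holds it fully down, and it springs back up by itself.
- charge_button_top (a point): Centre of the top face of the green button (28 mm in diameter) when up; it is pressed straight down. It lies on the grey housing at x = 150 mm, y = 0 of the dock.
- phone: Bystander: phone in an olive rubber case lying flat, 152 x 76 x 11 mm; origin at the centre of its underside, x along its length.
- key: Bystander: brass gate key lying flat, about 80 mm long, 5 mm thick; origin near its middle, on the board, x from bow to bit.
- bowl: Bystander: amber glass bowl, 120 mm across, 50 mm high; origin at the centre of its underside.
- opener: Bystander: stainless bottle opener lying flat, about 115 mm long, 36 mm wide at its ring, 5 mm thick; origin near its middle, on the board, x towards the ring.
- tin: Bystander: round tin with a blue lid, 63 mm in diameter, 34 mm high; origin at the centre of its underside.
- mug: Bystander: white mug, 76 mm across, 90 mm high, handle at its +y; origin at the centre of its underside.

How it is judged:
By the outcome, as a careful person would: the job done as asked, in the order asked, and still so for the second after the job is handed in, with the robot touching nothing.
It also fails if it takes over 67 s, if anything falls off the work surface, if the arm or the gripper's body presses on something with over 40 N, if the wrist force passes 120 N, or if a joint passes its speed limit or range.

## Working session

There is one attempt and no reset: what is moved stays moved. The work goes in short steps, Python scripts to look and compute and a tool call to move; the robot and the scene stay as the last step left them, time stands still between calls to the robot, and variables do not carry over. Pictures are saved under pics/ and viewed, and the job is handed in when it is done.

Besides the shell and the picture viewer there is one more tool, called after "Request:" as a command line: name --argument value ..., lists and objects as JSON in quotes. play_rows: Moves the arm, as the interface text tells. Its arguments: {"type":"object","properties":{"deltas":{"type":"array"}},"required":["deltas"]}

```bash
ls; mkdir -p pics; cat > h.py <<'E'
import numpy as np, cv2
from bench import status,get_image,ticket,models,robot
def save(n,fn):
    im=get_image(n); cv2.imwrite('pics/'+fn,cv2.cvtColor(im['frame'],cv2.COLOR_RGB2BGR)); return im
def ray(im,u,v):
    K=np.array(im['intrinsics']);k=im['k1'];p=np.array([(u-K[0,2])/K[0,0],(v-K[1,2])/K[1,1]]);q=p.copy()
    for _ in range(30): q=p/(1+k*(q@q))
    T=np.array(im['extrinsics']); return T[:3,3],T[:3,:3]@np.array([q[0],q[1],1])
def at(im,u,v,z):
    o,d=ray(im,u,v); return o+d*(z-o[2])/d[2]
def proj(im,P):
    K=np.array(im['intrinsics']);T=np.array(im['extrinsics']);c=T[:3,:3].T@(np.array(P)-T[:3,3]);q=c[:2]/c[2];q=q*(1+im['k1']*(q@q))
    return K[0,0]*q[0]+K[0,2],K[1,1]*q[1]+K[1,2]
E
python3 - <<'E'
from h import *
for n in ['scene','side','wrist']:
    im=save(n,n+'0.png'); print(n,np.round(im['extrinsics'],3).tolist(),im['intrinsics'],im['k1'])
    for q in ['flashlight','dock','charge_button','phone','key','bowl','opener','tin','mug']:
        r=models.spot_in(n,q); print(q,[(np.round(d['box']).tolist(),round(d['confidence'],2)) for d in r[:2]])
print(status.get_state())
E
```

```text
pics
scene [[0.853, 0.4, -0.336, 0.869], [0.522, -0.653, 0.549, -0.398], [0.0, -0.643, -0.766, 0.645], [0.0, 0.0, 0.0, 1.0]] [[402.11189792   0.         252.89693157]
 [  0.         402.11189792 194.82278816]
 [  0.           0.           1.        ]] -0.08617075782861741
flashlight [([131.0, 216.0, 188.0, 308.0], 0.97)]
dock [([222.0, 111.0, 288.0, 179.0], 0.81), ([312.0, 182.0, 387.0, 242.0], 0.18)]
charge_button []
phone [([313.0, 182.0, 387.0, 238.0], 0.68)]
key [([92.0, 220.0, 131.0, 248.0], 0.62)]
bowl [([224.0, 282.0, 302.0, 356.0], 0.58)]
opener [([191.0, 132.0, 217.0, 164.0], 0.58)]
tin [([147.0, 164.0, 174.0, 194.0], 0.63)]
mug [([285.0, 224.0, 355.0, 287.0], 0.94)]
side [[-0.835, -0.274, 0.477, 0.161], [-0.549, 0.389, -0.739, 0.705], [0.017, -0.88, -0.476, 0.507], [0.0, 0.0, 0.0, 1.0]] [[414.65179996   0.         256.39353137]
 [  0.         414.65179996 185.38246242]
 [  0.           0.           1.        ]] 0.02656733907440498
flashlight [([298.0, 108.0, 325.0, 180.0], 0.96)]
dock [([185.0, 224.0, 288.0, 328.0], 0.95)]
charge_button [([218.0, 269.0, 230.0, 284.0], 0.61)
[... 863 characters left out ...]
.0, 168.0, 369.0, 239.0], 0.63)]
{'t': 1.5, 'joint_pos': array([-3.32794710e-02,  3.78867793e-01,  1.73420585e+00, -2.99331197e-05,
        1.02849274e+00, -3.33138240e-02]), 'qd': array([-0.00093464,  0.0002585 ,  0.00093938, -0.0013094 ,  0.00043448,
        0.00071584]), 'joint_torque': array([-3.78853838e-04, -7.63682914e+01, -4.34737802e+01,  6.50409213e-02,
        3.89989628e-02,  1.23058767e-04]), 'tcp_pos': array([7.00013975e-01, 1.59741651e-06, 2.24951392e-01]), 'eef_rot': array([ 0.49998728,  0.49999947, -0.49998782,  0.50002543]), 'ft_force': array([-0.93511283, -0.7295143 , -0.27579562]), 'torque': array([0.01222479, 0.00016144, 0.02259698]), 'gripper_width': 1.0010594813538727}
```

View pics/scene0.png

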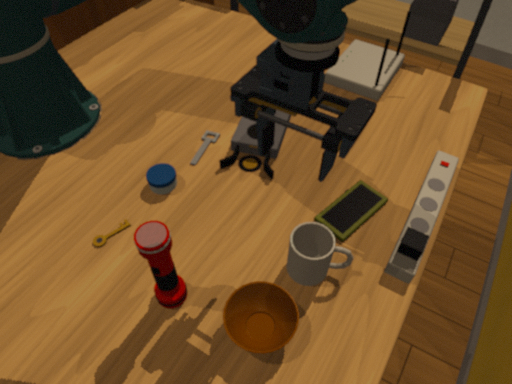

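View pics/side0.png

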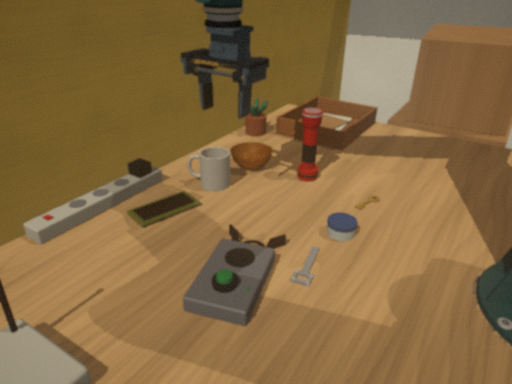

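View pics/wrist0.png

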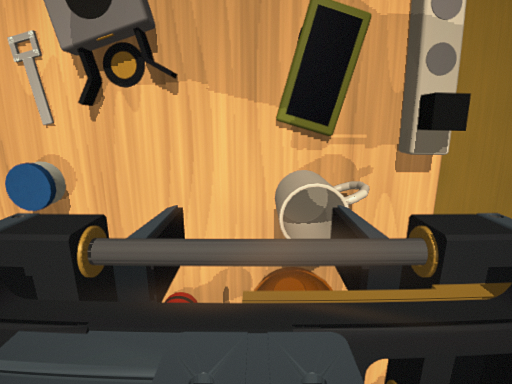

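```bash
python3 - <<'E'
import cv2
a=cv2.imread('pics/side0.png')[215:335,170:370];cv2.imwrite('pics/c1.png',cv2.resize(a,None,fx=4,fy=4,interpolation=cv2.INTER_CUBIC))
a=cv2.imread('pics/wrist0.png')[0:120,30:190];cv2.imwrite('pics/c2.png',cv2.resize(a,None,fx=5,fy=5,interpolation=cv2.INTER_CUBIC))
a=cv2.imread('pics/side0.png')[95:195,220:370];cv2.imwrite('pics/c3.png',cv2.resize(a,None,fx=5,fy=5,interpolation=cv2.INTER_CUBIC))
E
```

```text
(no output)
```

View pics/c1.png

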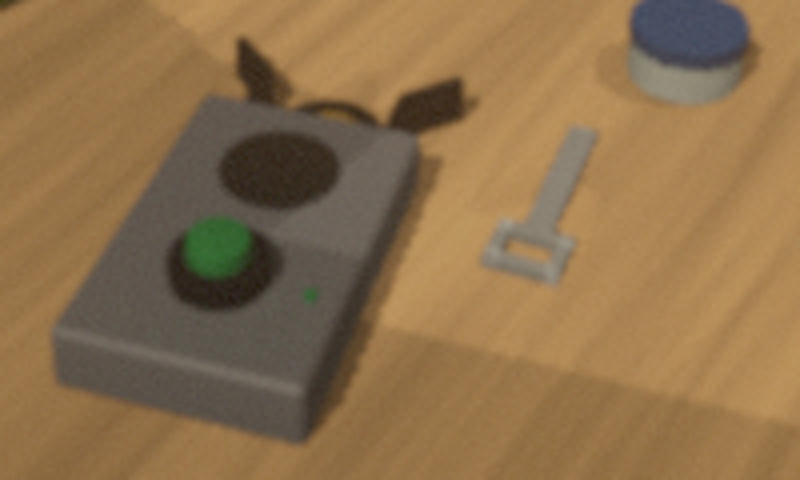

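View pics/c2.png

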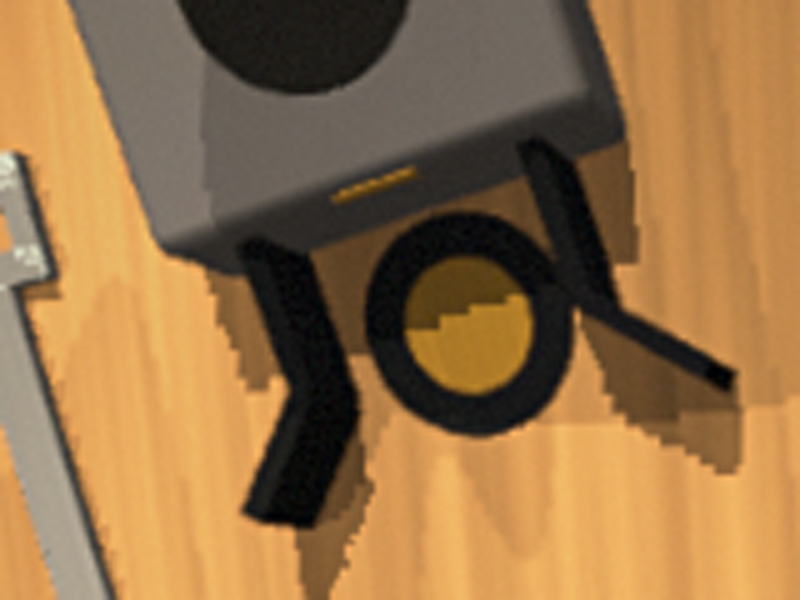

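View pics/c3.png

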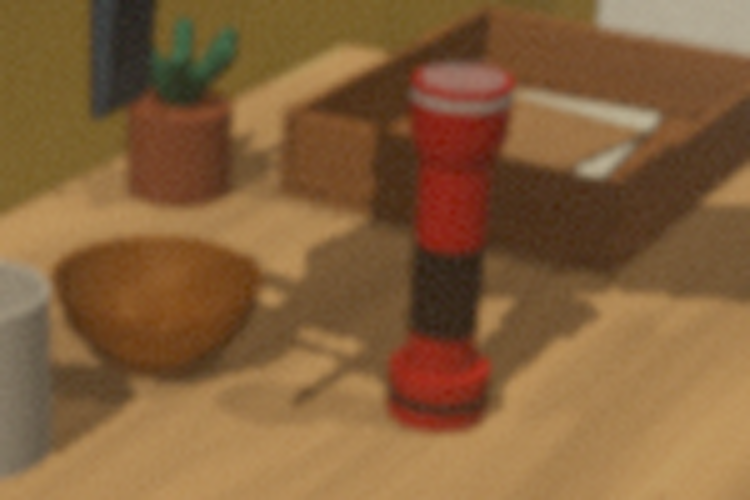

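```bash
cat > fit.py <<'E'
from h import *
from scipy.optimize import least_squares
W=get_image('wrist');S=get_image('side');C=get_image('scene')
c=lambda u,v:(u/4+170,v/4+215)
w=lambda u,v:(u/5+30,v/5)
obs=[(S,c(60,330),(.2,-.055,.032)),(S,c(303,387),(.2,.055,.032)),(S,c(208,98),(.027,-.055,.032)),(S,c(418,148),(.027,.055,.032)),(S,c(305,440),(.2,.055,0)),
(S,c(240,40),(-.033,-.062,.024)),(S,c(462,80),(-.033,.062,.024)),(S,c(218,245),(.15,0,None)),
(W,w(733,372),(-.033,-.062,.024)),(W,w(280,518),(-.033,.062,.024)),(W,w(470,323),(0,0,0)),(W,w(590,88),(.027,-.053,.032)),(W,w(165,245),(.027,.055,.032))]
def f(p,full=False):
    r=[]
    for im,uv,(x,y,z) in obs:
        z=p[3] if z is None else z
        q=(p[0]+np.cos(p[2])*x-np.sin(p[2])*y,p[1]+np.sin(p[2])*x+np.cos(p[2])*y,z)
        r.append(np.subtract(proj(im,q),uv))
    return np.array(r) if full else np.ravel(r)
s=least_squares(f,[.5,.25,1.9,.04],loss='soft_l1');print(s.x,np.degrees(s.x[2]));print(np.round(f(s.x,True),1))
p=s.x
# flashlight: per view guess
for n,im in (('side',S),('scene',C)):
    b=models.spot_in(n,'flashlight')[0]['box'];print(n,b)
print('side lens',at(S,312.4,111.8,.185),'foot',at(S,307.8,178,.003)) 
for n,im,q in (('C',C,'tin'),('S',S,'tin'),('C',C,'bowl'),('S',S,'bowl'),('C',C,'mug'),('S',S,'mug'),('C',C,'key'),('C',C,'opener'),('C',C,'phone')):
    b=models.spot_in({'C':'scene','S':'side'}[n],q)
    if b:
        b=b[0]['box'];print(n,q,at(im,(b[0]+b[2])/2,(b[1]+b[3])/2,.02).round(3))
E
python3 fit.py
python3 - <<'E'
import cv2
a=cv2.imread('pics/scene0.png')[210:315,80:200];cv2.imwrite('pics/c4.png',cv2.resize(a,None,fx=5,fy=5,interpolation=cv2.INTER_CUBIC))
E
```

```text
[0.53452711 0.139932   1.85969509 0.04646776] 106.55267965511025
[[-3.9 -1.3]
 [ 0.7 -0.1]
 [-1.7 -3.3]
 [ 0.2 -5.2]
 [ 0.1  1.7]
 [-2.3 -2.2]
 [-0.1 -1.5]
 [-0.2  0. ]
 [-1.4 -3.3]
 [-5.7  0.1]
 [ 1.5 -1.1]
 [-0.   1. ]
 [-1.   1.5]]
side [299.7, 106.6, 324.6, 181.5]
scene [221.6, 111.8, 287.2, 176.1]
side lens [ 0.579091   -0.19069922  0.185     ] foot [ 0.57675543 -0.19202798  0.003     ]
C tin [ 0.409 -0.015  0.02 ]
S tin [ 0.397 -0.002  0.02 ]
C bowl [ 0.748 -0.167  0.02 ]
S bowl [ 0.763 -0.195  0.02 ]
C mug [ 0.774 -0.008  0.02 ]
S mug [ 0.798 -0.05   0.02 ]
C key [ 0.413 -0.176  0.02 ]
C opener [0.429 0.11  0.02 ]
C phone [0.779 0.116 0.02 ]
```

View pics/c4.png

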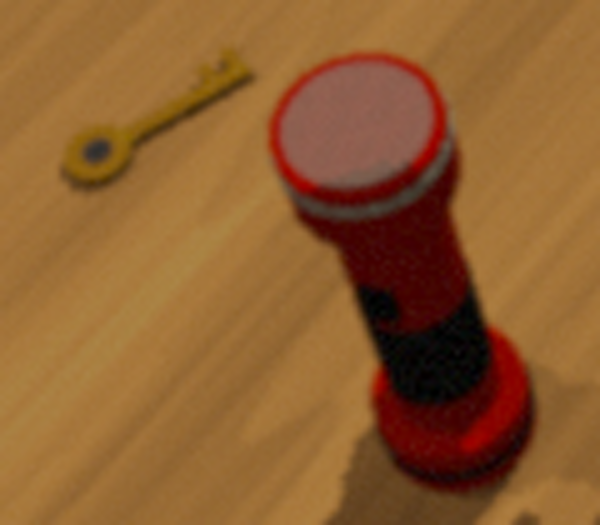

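```bash
python3 - <<'E'
from h import *
print([ (a,getattr(robot,a)) for a in dir(robot) if not a.startswith('__')])
a=cv2.imread('pics/scene0.png')[0:190,205:395];cv2.imwrite('pics/c5.png',cv2.resize(a,None,fx=3.1,fy=3.1,interpolation=cv2.INTER_CUBIC))
a=cv2.imread('pics/side0.png')[0:130,165:285];cv2.imwrite('pics/c6.png',cv2.resize(a,None,fx=4.5,fy=4.5,interpolation=cv2.INTER_CUBIC))
E
```

```text
[('Unreachable', <class 'bench.Unreachable'>), ('tcp_to_tips', 0.011)]
```

View pics/c5.png

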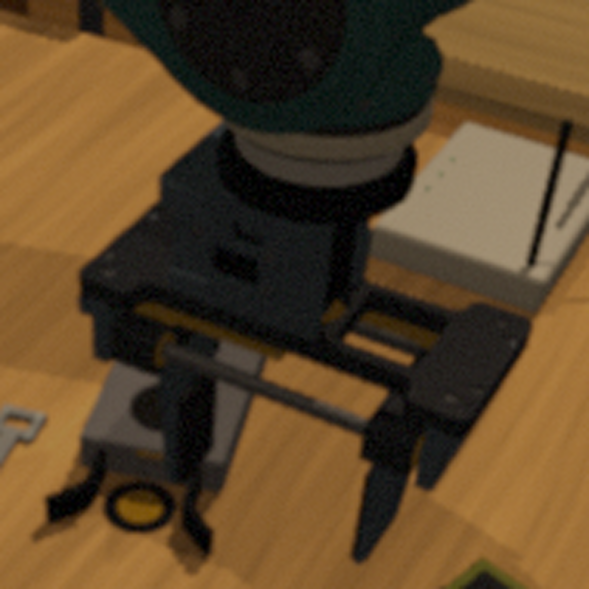

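View pics/c6.png

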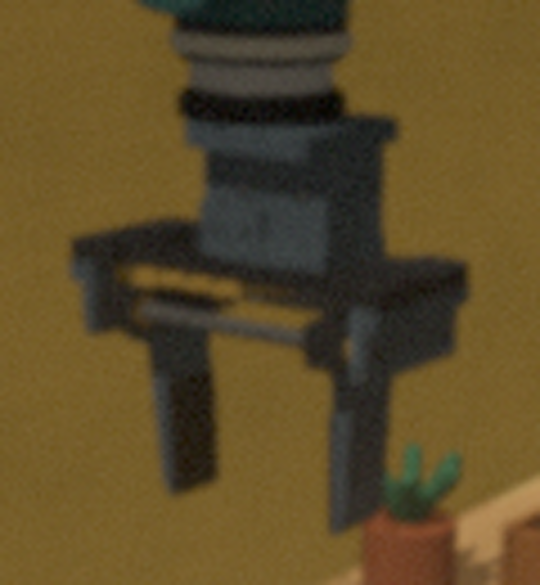

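Request:
play_rows --deltas '[{"x": -0.05, "y": -0.06, "z": 0, "roll": 0, "grip": 1}, {"x": -0.06, "y": -0.12, "z": 0, "roll": 0, "grip": 1}, {"x": -0.06, "y": -0.18, "z": 0, "roll": 0, "grip": 1}, {"x": -0.06, "y": -0.24, "z": 0, "roll": 0, "grip": 1}, {"x": -0.06, "y": -0.3, "z": 0, "roll": 0, "grip": 1}, {"x": -0.06, "y": -0.36, "z": 0, "roll": 0, "grip": 1}, {"x": -0.06, "y": -0.42, "z": 0, "roll": 0, "grip": 1}, {"x": -0.06, "y": -0.42, "z": 0, "roll": 0, "grip": 1}]'

```text
t: 3.2
tcp_pos: [0.2776, 0.0001, 0.2854]
eef_rot: [0.501, 0.499, -0.499, 0.501]
ft_force: [0.6, -0.1, 0.9]
gripper_width: 0.154
```

```bash
python3 - <<'E'
from h import *
from scipy.spatial.transform import Rotation as R
s=status.get_state();print(s['t'],s['tcp_pos'],s['joint_pos'],s['gripper_width']);print(R.from_quat(s['eef_rot']).as_matrix().round(3))
E
```

```text
3.2 [2.77646941e-01 5.63054498e-05 2.85396250e-01] [-8.37846447e-02 -5.22360075e-01  2.45462396e+00 -3.55223906e-05
  1.20450678e+00 -8.35751789e-02] 0.1542374320840653
[[ 0.005  1.    -0.   ]
 [-0.    -0.    -1.   ]
 [-1.     0.005  0.   ]]
```

Request:
play_rows --deltas '[{"x": 0, "y": -0.05, "z": 0, "roll": 0, "grip": 1}, {"x": 0, "y": -0.1, "z": 0, "roll": 0, "grip": 1}, {"x": 0, "y": -0.13, "z": 0, "roll": 0, "grip": 1}]'

```text
t: 3.58
tcp_pos: [0.194, -0.0001, 0.2689]
eef_rot: [-0.492, -0.508, 0.508, -0.492]
ft_force: [0.9, 0.1, -0.3]
gripper_width: 0.008
```

```bash
python3 - <<'E'
from h import *
from scipy.spatial.transform import Rotation as R
s=status.get_state();print(s['t'],s['tcp_pos'],s['joint_pos'],s['gripper_width']);print(R.from_quat(s['eef_rot']).as_matrix().round(3))
E
```

```text
3.575 [ 1.94032696e-01 -5.48911437e-05  2.68925781e-01] [-0.11573045 -0.73742675  2.57520785 -0.00378539  1.33676053 -0.11450171] 0.007841631102225325
[[-0.033  0.999 -0.   ]
 [ 0.    -0.    -1.   ]
 [-0.999 -0.033 -0.   ]]
```

Request:
play_rows --deltas '[{"x": 0, "y": -0.06, "z": 0, "roll": 0, "grip": 1}, {"x": 0, "y": -0.06, "z": 0, "roll": 0, "grip": 1}]'

```text
t: 3.82
tcp_pos: [0.1798, 0.0, 0.2534]
eef_rot: [0.483, 0.516, -0.516, 0.483]
ft_force: [1.2, -0.1, 0.5]
gripper_width: 0.003
```

Request:
play_rows --deltas '[{"x": 0, "y": 0, "z": 0, "roll": 0, "grip": 1}]'

```text
t: 3.95
tcp_pos: [0.1808, -0.0, 0.2547]
eef_rot: [0.484, 0.515, -0.515, 0.484]
ft_force: [-0.8, -1.1, 0.6]
gripper_width: 0.001
```

```bash
python3 - <<'E'
from h import *
from scipy.spatial.transform import Rotation as R
s=status.get_state();print(s['t'],s['tcp_pos'],s['joint_pos'],s['gripper_width']);print(R.from_quat(s['eef_rot']).as_matrix().round(3))
E
```

```text
3.95 [ 1.80778382e-01 -2.71480624e-05  2.54663005e-01] [-0.11858899 -0.73856999  2.60131997 -0.00772434  1.34135806 -0.11667927] 0.0014012177780248207
[[-0.063  0.998  0.   ]
 [-0.     0.    -1.   ]
 [-0.998 -0.063  0.   ]]
```

Request:
play_rows --deltas '[{"x": 0, "y": 0.06, "z": 0, "roll": 0, "grip": 1}, {"x": 0, "y": 0.12, "z": 0, "roll": 0, "grip": 1}, {"x": 0, "y": 0.12, "z": 0, "roll": 0, "grip": 1}]'

```text
t: 4.32
tcp_pos: [0.3029, 0.0, 0.2467]
eef_rot: [0.484, 0.516, -0.516, 0.484]
ft_force: [-0.6, -0.7, 0.3]
gripper_width: 0.005
```

```bash
python3 - <<'E'
from h import *
from scipy.spatial.transform import Rotation as R
s=status.get_state();print(s['t'],s['tcp_pos'],s['joint_pos'],s['gripper_width']);print(R.from_quat(s['eef_rot']).as_matrix().round(3))
E
```

```text
4.325 [3.02877724e-01 3.12130951e-05 2.46668800e-01] [-0.07293956 -0.34758561  2.43058292 -0.00515203  1.12235346 -0.07086091] 0.004885746949656688
[[-0.064  0.998  0.   ]
 [ 0.     0.    -1.   ]
 [-0.998 -0.064 -0.   ]]
```

Request:
play_rows --deltas '[{"x": -0.03, "y": 0.01, "z": 0.05, "roll": 0, "grip": 0.5}, {"x": -0.03, "y": 0, "z": 0.1, "roll": 0, "grip": 0.5}, {"x": -0.03, "y": -0.02, "z": 0.15, "roll": 0, "grip": 0.5}, {"x": -0.03, "y": -0.05, "z": 0.19, "roll": 0, "grip": 0.5}, {"x": -0.03, "y": -0.085, "z": 0.235, "roll": 0, "grip": 0.5}, {"x": -0.03, "y": -0.12, "z": 0.265, "roll": 0, "grip": 0.5}, {"x": -0.03, "y": -0.16, "z": 0.285, "roll": 0, "grip": 0.5}, {"x": -0.03, "y": -0.2, "z": 0.3, "roll": 0, "grip": 0.5}, {"x": -0.03, "y": -0.25, "z": 0.315, "roll": 0, "grip": 0.5}, {"x": -0.03, "y": -0.31, "z": 0.32, "roll": 0, "grip": 0.5}, {"x": -0.03, "y": -0.31, "z": 0.32, "roll": 0, "grip": 0.5}]'

```text
t: 5.7
tcp_pos: [-0.01, -0.3208, 0.2972]
eef_rot: [-0.485, -0.514, 0.518, -0.483]
ft_force: [1.4, -0.3, -1.0]
gripper_width: 0.253
```

```bash
cat > st.py <<'E'
from h import *
from scipy.spatial.transform import Rotation as R
def st():
    s=status.get_state();print(s['t'],s['tcp_pos'].round(4),s['joint_pos'].round(3),round(s['gripper_width'],3),s['ft_force'].round(1));M=R.from_quat(s['eef_rot']).as_matrix();print(M.round(3));x=M[:,0]
    print('tilt',np.degrees(np.arccos(-x[2])).round(1),'az',np.degrees(np.arctan2(x[1],x[0])).round(1));return s,M
if __name__=='__main__':st()
E
python3 st.py
```

```text
5.7 [-0.01   -0.3208  0.2972] [-1.623 -0.418  2.377 -0.069  1.178 -1.591] 0.253 [ 1.4 -0.3 -1. ]
[[-0.064  0.998 -0.005]
 [-0.001 -0.005 -1.   ]
 [-0.998 -0.064  0.002]]
tilt 3.7 az -178.7
```

Request:
play_rows --deltas '[{"x": 0, "y": 0, "z": -0.06, "roll": 0, "grip": 0.5}, {"x": 0, "y": 0, "z": -0.12, "roll": 0, "grip": 0.5}, {"x": 0, "y": 0, "z": -0.18, "roll": 0, "grip": 0.5}, {"x": 0, "y": 0, "z": -0.24, "roll": 0, "grip": 0.5}, {"x": 0, "y": 0, "z": -0.24, "roll": 0, "grip": 0.5}]'

```text
t: 6.32
tcp_pos: [0.001, -0.1891, 0.263]
eef_rot: [0.492, 0.526, -0.507, 0.473]
ft_force: [-0.3, -0.5, 0.4]
gripper_width: 0.252
```

```bash
python3 st.py
```

```text
6.325 [ 0.001  -0.1891  0.263 ] [-1.594 -0.739  2.587 -0.072  1.331 -1.575] 0.252 [-0.3 -0.5  0.4]
[[-0.069  0.998 -0.002]
 [ 0.038  0.001 -0.999]
 [-0.997 -0.069 -0.038]]
tilt 4.5 az 151.1
```

Request:
play_rows --deltas '[{"x": -0.05, "y": 0, "z": -0.2, "roll": 0, "grip": 0.5}, {"x": -0.1, "y": 0, "z": -0.4, "roll": 0, "grip": 0.5}, {"x": -0.1, "y": 0, "z": -0.5, "roll": 0, "grip": 0.5}]'

```text
t: 6.7
tcp_pos: [0.0356, -0.1682, 0.2543]
eef_rot: [0.499, 0.538, -0.501, 0.459]
ft_force: [-0.2, -0.9, 0.1]
gripper_width: 0.247
```

```bash
python3 st.py
```

```text
6.7 [ 0.0356 -0.1682  0.2543] [-1.398 -0.739  2.604 -0.067  1.367 -1.379] 0.247 [-0.2 -0.9  0.1]
[[-0.08   0.997 -0.006]
 [ 0.077  0.    -0.997]
 [-0.994 -0.081 -0.076]]
tilt 6.4 az 136.4
```

Request:
play_rows --deltas '[{"x": -0.03, "y": -0.05, "z": -0.1, "roll": 0, "grip": 0.5}, {"x": -0.06, "y": -0.06, "z": -0.2, "roll": 0, "grip": 0.5}, {"x": -0.06, "y": -0.06, "z": -0.3, "roll": 0, "grip": 0.5}, {"x": -0.06, "y": -0.06, "z": -0.4, "roll": 0, "grip": 0.5}, {"x": -0.06, "y": -0.06, "z": -0.4, "roll": 0, "grip": 0.5}]'

```text
t: 7.32
tcp_pos: [0.0567, -0.1422, 0.2403]
eef_rot: [0.504, 0.55, -0.496, 0.444]
ft_force: [0.8, 0.9, 0.7]
gripper_width: 0.249
```

```bash
python3 st.py
```

```text
7.325 [ 0.0567 -0.1422  0.2403] [-1.249 -0.739  2.631 -0.057  1.39  -1.229] 0.249 [0.8 0.9 0.7]
[[-0.098  0.995 -0.011]
 [ 0.114  0.    -0.993]
 [-0.989 -0.098 -0.114]]
tilt 8.6 az 130.5
```

Request:
play_rows --deltas '[{"x": -0.03, "y": 0, "z": 0.05, "roll": 0, "grip": 0.5}, {"x": -0.06, "y": -0.005, "z": 0.1, "roll": 0, "grip": 0.5}, {"x": -0.09, "y": -0.02, "z": 0.14, "roll": 0, "grip": 0.5}, {"x": -0.11, "y": -0.06, "z": 0.145, "roll": 0, "grip": 0.5}, {"x": -0.13, "y": -0.1, "z": 0.14, "roll": 0, "grip": 0.5}, {"x": -0.15, "y": -0.15, "z": 0.13, "roll": 0, "grip": 0.5}, {"x": -0.175, "y": -0.195, "z": 0.11, "roll": 0, "grip": 0.5}, {"x": -0.175, "y": -0.195, "z": 0.11, "roll": 0, "grip": 0.5}]'

```text
t: 8.32
tcp_pos: [-0.1239, -0.2724, 0.422]
eef_rot: [0.504, 0.549, -0.498, 0.443]
ft_force: [1.0, -0.2, -0.6]
gripper_width: 0.249
```

```bash
python3 st.py
```

```text
8.325 [-0.1239 -0.2724  0.422 ] [-1.959 -0.529  2.225 -0.136  1.512 -1.937] 0.249 [ 1.  -0.2 -0.6]
[[-0.1    0.995 -0.016]
 [ 0.112 -0.004 -0.994]
 [-0.989 -0.101 -0.111]]
tilt 8.6 az 131.8
```

Request:
play_rows --deltas '[{"x": 0.003, "y": 0.025, "z": -0.05, "roll": 0, "grip": 0.5}, {"x": 0.006, "y": 0.05, "z": -0.1, "roll": 0, "grip": 0.5}, {"x": 0.01, "y": 0.07, "z": -0.15, "roll": 0, "grip": 0.5}, {"x": 0.013, "y": 0.09, "z": -0.2, "roll": 0, "grip": 0.5}, {"x": 0.013, "y": 0.09, "z": -0.2, "roll": 0, "grip": 0.5}]'

```text
t: 8.95
tcp_pos: [-0.0505, -0.1901, 0.4099]
eef_rot: [0.515, 0.56, -0.483, 0.433]
ft_force: [0.1, -1.0, -0.5]
gripper_width: 0.251
```

Request:
play_rows --deltas '[{"x": 0.005, "y": 0.04, "z": -0.1, "roll": 0, "grip": 0.5}, {"x": 0.005, "y": 0.04, "z": -0.1, "roll": 0, "grip": 0.5}]'

```text
t: 9.2
tcp_pos: [-0.0132, -0.1802, 0.4081]
eef_rot: [0.525, 0.569, -0.473, 0.421]
ft_force: [-0.0, -1.2, 0.2]
gripper_width: 0.246
```

```bash
python3 st.py
```

```text
9.2 [-0.0132 -0.1802  0.4081] [-1.623 -0.739  2.35  -0.107  1.726 -1.622] 0.246 [-0.  -1.2  0.2]
[[-0.095  0.995 -0.017]
 [ 0.2    0.003 -0.98 ]
 [-0.975 -0.097 -0.199]]
tilt 12.8 az 115.5
```

Request:
play_rows --deltas '[{"x": 0.01, "y": -0.06, "z": -0.04, "roll": 0, "grip": 0.5}, {"x": 0.01, "y": -0.06, "z": -0.08, "roll": 0, "grip": 0.5}]'

```text
t: 9.45
tcp_pos: [-0.0815, -0.1648, 0.4125]
eef_rot: [0.534, 0.575, -0.461, 0.414]
ft_force: [-0.1, -0.7, 0.0]
gripper_width: 0.251
```

Request:
play_rows --deltas '[{"x": 0.01, "y": 0.0, "z": -0.08, "roll": 0, "grip": 0.5}, {"x": 0.01, "y": 0.0, "z": -0.08, "roll": 0, "grip": 0.5}]'

```text
t: 9.7
tcp_pos: [-0.105, -0.1457, 0.4146]
eef_rot: [0.549, 0.577, -0.449, 0.405]
ft_force: [0.1, -1.0, -0.2]
gripper_width: 0.248
```

```bash
python3 st.py
```

```text
9.7 [-0.105  -0.1457  0.4146] [-2.055 -0.739  2.346 -0.192  1.743 -2.053] 0.248 [ 0.1 -1.  -0.2]
[[-0.07   0.997 -0.025]
 [ 0.27  -0.005 -0.963]
 [-0.96  -0.074 -0.269]]
tilt 16.2 az 104.5
```

```bash
python3 - <<'E'
from h import *
for n in ['scene','side']:
    im=save(n,n+'1.png')
    for q in ['flashlight']: print(n,[(np.round(d['box'],1).tolist(),round(d['confidence'],2)) for d in models.spot_in(n,q)[:1]])
def crop(n,o,x0,y0,x1,y1,f):
    a=cv2.imread(f'pics/{n}1.png')[y0:y1,x0:x1];cv2.imwrite(f'pics/{o}.png',cv2.resize(a,None,fx=f,fy=f,interpolation=cv2.INTER_CUBIC))
crop('scene','d1',210,90,310,190,6);crop('scene','d2',120,210,200,315,5.5)
E
```

```text
scene [([132.0, 218.5, 189.0, 307.9], 0.81)]
side [([299.3, 104.4, 323.2, 181.3], 0.91)]
```

View pics/d1.png

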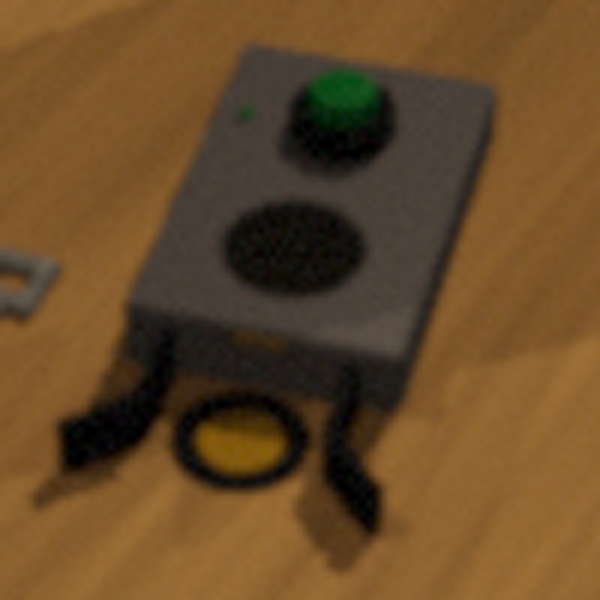

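View pics/scene1.png

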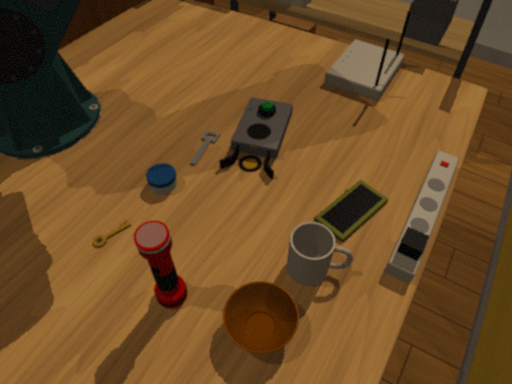

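```bash
cat > fit2.py <<'E'
from h import *
from scipy.optimize import least_squares
S=get_image('side');C=get_image('scene')
c=lambda u,v:(u/4+170,v/4+215)
d=lambda u,v:(u/6+210,v/6+90)
obs=[(S,c(58,328),(.2,-.055,.032)),(S,c(303,387),(.2,.055,.032)),(S,c(208,98),(.027,-.055,.032)),(S,c(418,148),(.027,.055,.032)),(S,c(305,440),(.2,.055,0)),
(S,c(240,40),(-.033,-.062,.024)),(S,c(462,80),(-.033,.062,.024)),(S,c(218,240),(.15,0,None)),
(C,d(240,440),(0,0,0)),(C,d(133,305),(.027,.055,.032)),(C,d(410,358),(.027,-.055,.032)),(C,d(497,90),(.2,-.055,.032)),(C,d(245,45),(.2,.055,.032)),(C,d(345,95),(.15,0,None)),(C,d(62,428),(-.033,.062,.024)),(C,d(378,485),(-.033,-.062,.024))]
def f(p,full=False):
    r=[]
    for im,uv,(x,y,z) in obs:
        z=p[3] if z is None else z
        q=(p[0]+np.cos(p[2])*x-np.sin(p[2])*y,p[1]+np.sin(p[2])*x+np.cos(p[2])*y,z)
        r.append(np.subtract(proj(im,q),uv))
    return np.array(r) if full else np.ravel(r)
s=least_squares(f,[.53,.14,1.86,.045],loss='soft_l1');print(s.x,np.degrees(s.x[2]));print(np.round(f(s.x,True),1).tolist())
print('ring scene',at(C,*d(240,440),0))
a=np.linspace(0,2*np.pi,60)
def box(im,x,y):
    P=[proj(im,(x+r*np.cos(t),y+r*np.sin(t),z)) for r,z in((.027,0),(.027,.03),(.0255,.158),(.0255,.185)) for t in a]
    P=np.array(P);return np.r_[P.min(0),P.max(0)]
bs=[(C,[132,218.5,189,307.9]),(C,[134.5,220.5,187,308]),(S,[299.3,104.4,323.2,181.3]),(S,[297.5,107.5,323,181])]
g=lambda p:np.concatenate([box(im,*p)-b for im,b in bs])
s=least_squares(g,[.578,-.19],loss='soft_l1');print('flash',s.x,np.round(g(s.x),1))
for im,b in bs[::2]:
    s=least_squares(lambda p:box(im,*p)-b,[.578,-.19]);print(s.x)
print('lens',at(C,151.4,235.6,.185),at(S,312.4,111.4,.185))
print('tray corner',at(S,340,149,0),at(S,297,133,0))
E
python3 fit2.py
```

```text
[0.53286655 0.13965998 1.85193621 0.04924212] 106.10812865255328
[[-3.2, -0.9], [0.7, 0.2], [-0.9, -3.2], [0.9, -4.9], [0.0, 2.0], [-1.4, -2.1], [0.7, -1.1], [-0.0, 0.1], [0.5, -0.0], [-2.1, -0.4], [-0.6, -0.2], [0.6, -2.0], [-0.1, -1.6], [-0.2, -0.1], [-1.5, -0.7], [1.4, 0.8]]
ring scene [0.53204071 0.13906692 0.        ]
flash [ 0.58368483 -0.20284795] [ 1.   0.5 -1.4  0.4 -1.5 -1.5  0.6  0.3 -2.1  2.6  0.2  0.2 -0.3 -0.5
  0.4  0.5]
[ 0.58330076 -0.20226328]
[ 0.58535392 -0.21151219]
lens [ 0.58571993 -0.20520657  0.185     ] [ 0.58047834 -0.19347217  0.185     ]
tray corner [ 0.58722601 -0.43011192  0.        ] [ 0.76068237 -0.4723516   0.        ]
```

View pics/d2.png

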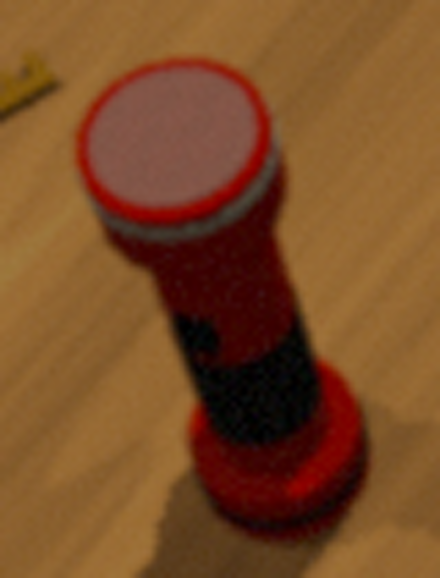

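```bash
cat > dl.py <<'E'
from st import *
def dl(pts):
    s,M=st()
    for p in pts: print(np.round(M.T@(np.array(p)-s['tcp_pos']),3).tolist(),p)
E
python3 - <<'E'
from dl import *
dl([(-.1,-.2,.415),(-.08,-.255,.415),(-.04,-.3,.41),(.01,-.335,.41),(.065,-.36,.4),(.125,-.37,.4),(.185,-.37,.39),(.245,-.37,.38),(.305,-.365,.37),(.365,-.355,.36),(.425,-.345,.35),(.48,-.33,.34)])
E
```

```text
10.0 [-0.1043 -0.1461  0.4146] [-2.051 -0.739  2.346 -0.191  1.744 -2.052] 0.251 [ 0.6  0.2 -0.3]
[[-0.07   0.997 -0.022]
 [ 0.27  -0.002 -0.963]
 [-0.96  -0.074 -0.269]]
tilt 16.2 az 104.6
[-0.015, 0.004, 0.052] (-0.1, -0.2, 0.415)
[-0.031, 0.024, 0.104] (-0.08, -0.255, 0.415)
[-0.042, 0.065, 0.148] (-0.04, -0.3, 0.41)
[-0.055, 0.115, 0.181] (0.01, -0.335, 0.41)
[-0.056, 0.17, 0.206] (0.065, -0.36, 0.4)
[-0.063, 0.23, 0.215] (0.125, -0.37, 0.4)
[-0.057, 0.291, 0.216] (0.185, -0.37, 0.39)
[-0.052, 0.351, 0.217] (0.245, -0.37, 0.38)
[-0.045, 0.412, 0.214] (0.305, -0.365, 0.37)
[-0.037, 0.472, 0.206] (0.365, -0.355, 0.36)
[-0.029, 0.533, 0.197] (0.425, -0.345, 0.35)
[-0.019, 0.589, 0.184] (0.48, -0.33, 0.34)
```

Request:
play_rows --deltas '[{"x": -0.015, "y": 0.004, "z": 0.052, "roll": 0, "grip": 0.5}, {"x": -0.031, "y": 0.024, "z": 0.104, "roll": 0, "grip": 0.5}, {"x": -0.042, "y": 0.065, "z": 0.148, "roll": 0, "grip": 0.5}, {"x": -0.055, "y": 0.115, "z": 0.181, "roll": 0, "grip": 0.5}, {"x": -0.056, "y": 0.17, "z": 0.206, "roll": -0.05, "grip": 0.5}, {"x": -0.063, "y": 0.23, "z": 0.215, "roll": -0.1, "grip": 0.5}, {"x": -0.057, "y": 0.29, "z": 0.216, "roll": -0.15, "grip": 0.5}, {"x": -0.052, "y": 0.35, "z": 0.217, "roll": -0.19, "grip": 0.5}, {"x": -0.045, "y": 0.412, "z": 0.214, "roll": -0.19, "grip": 0.5}, {"x": -0.037, "y": 0.472, "z": 0.206, "roll": -0.19, "grip": 0.5}, {"x": -0.029, "y": 0.533, "z": 0.197, "roll": -0.19, "grip": 0.5}, {"x": -0.02, "y": 0.59, "z": 0.185, "roll": -0.19, "grip": 0.5}]'

```text
t: 11.5
tcp_pos: [0.4838, -0.3295, 0.34]
eef_rot: [0.507, 0.618, -0.391, 0.456]
ft_force: [0.2, -1.5, 0.8]
gripper_width: 0.252
```

```bash
python3 - <<'E'
from dl import *
dl([(.54,-.31,.3),(.59,-.29,.26),(.6,-.285,.2),(.6,-.28,.14),(.6,-.28,.08),(.6,-.28,.04),(.597,-.275,.025)])
E
```

```text
11.5 [ 0.4838 -0.3295  0.34  ] [-0.708  0.183  1.786  0.162  1.41  -0.931] 0.252 [ 0.2 -1.5  0.8]
[[-0.07   0.983  0.167]
 [ 0.27   0.18  -0.946]
 [-0.96  -0.022 -0.279]]
tilt 16.2 az 104.6
[0.04, 0.06, 0.002] (0.54, -0.31, 0.3)
[0.08, 0.113, 0.003] (0.59, -0.29, 0.26)
[0.138, 0.125, 0.016] (0.6, -0.285, 0.2)
[0.197, 0.128, 0.028] (0.6, -0.28, 0.14)
[0.255, 0.129, 0.045] (0.6, -0.28, 0.08)
[0.293, 0.13, 0.056] (0.6, -0.28, 0.04)
[0.309, 0.128, 0.055] (0.597, -0.275, 0.025)
```

Request:
play_rows --deltas '[{"x": 0.04, "y": 0.055, "z": 0.002, "roll": 0, "grip": 0.5}, {"x": 0.08, "y": 0.11, "z": 0.003, "roll": 0, "grip": 0.5}, {"x": 0.138, "y": 0.125, "z": 0.016, "roll": 0, "grip": 0.5}, {"x": 0.197, "y": 0.128, "z": 0.028, "roll": 0, "grip": 0.5}, {"x": 0.255, "y": 0.129, "z": 0.045, "roll": 0, "grip": 0.5}, {"x": 0.29, "y": 0.13, "z": 0.056, "roll": 0, "grip": 0.5}, {"x": 0.29, "y": 0.13, "z": 0.056, "roll": 0, "grip": 0.5}]'

```text
t: 12.38
tcp_pos: [0.5966, -0.2804, 0.0409]
eef_rot: [0.507, 0.62, -0.391, 0.454]
ft_force: [0.7, 0.2, -0.1]
gripper_width: 0.254
```

```bash
python3 - <<'E'
from dl import *
save('scene','scene2.png');save('side','side2.png')
for n,o,b,f in(('scene','e1',(100,150,320,384),2.5),('side','e2',(200,20,400,240),2.7)):
    a=cv2.imread(f'pics/{n}2.png')[b[1]:b[3],b[0]:b[2]];cv2.imwrite(f'pics/{o}.png',cv2.resize(a,None,fx=f,fy=f,interpolation=cv2.INTER_CUBIC))
dl([(.597,-.275,.021),(.595,-.26,.021),(.592,-.245,.021)])
E
```

```text
12.475 [ 0.5987 -0.2822  0.0449] [-0.551  0.635  1.754  0.237  0.972 -0.884] 0.248 [ 0.7 -0.5  0.4]
[[-0.07   0.984  0.166]
 [ 0.27   0.179 -0.946]
 [-0.96  -0.021 -0.278]]
tilt 16.2 az 104.4
[0.025, 0.0, -0.0] (0.597, -0.275, 0.021)
[0.029, 0.001, -0.015] (0.595, -0.26, 0.021)
[0.033, 0.001, -0.03] (0.592, -0.245, 0.021)
```

View pics/e1.png

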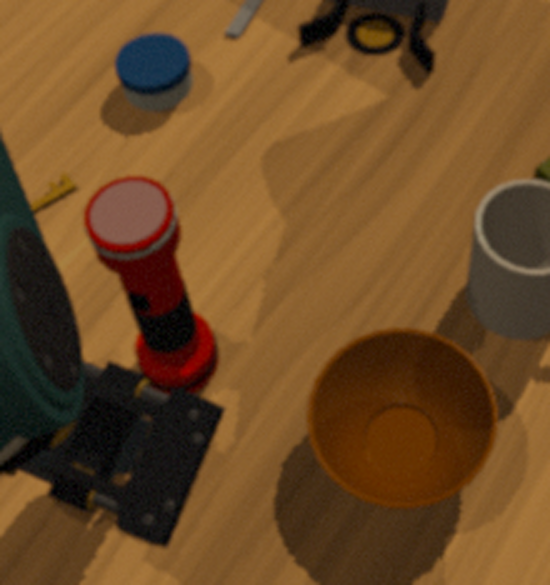

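View pics/e2.png

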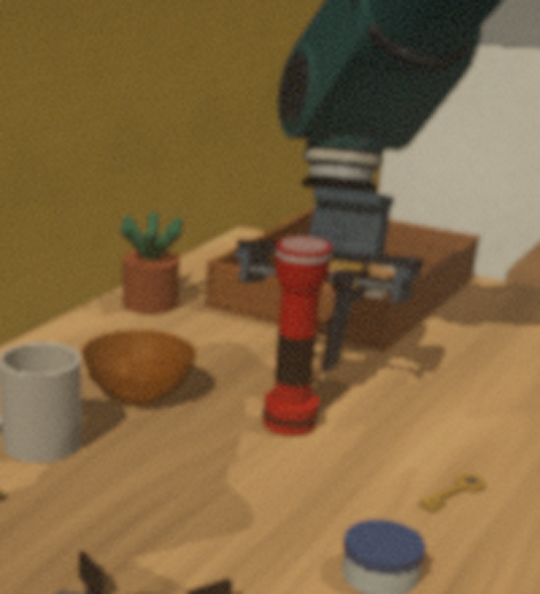

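Request:
play_rows --deltas '[{"x": 0.012, "y": 0, "z": 0, "roll": 0, "grip": 0.5}, {"x": 0.024, "y": 0, "z": 0, "roll": 0, "grip": 0.5}, {"x": 0.026, "y": 0, "z": -0.008, "roll": 0, "grip": 0.5}, {"x": 0.028, "y": 0, "z": -0.015, "roll": 0, "grip": 0.5}, {"x": 0.029, "y": 0, "z": -0.018, "roll": 0, "grip": 0.5}, {"x": 0.029, "y": 0, "z": -0.018, "roll": 0, "grip": 0.5}]'

```text
t: 13.22
tcp_pos: [0.5928, -0.2575, 0.0212]
eef_rot: [0.507, 0.618, -0.391, 0.456]
ft_force: [1.2, 0.7, -0.4]
gripper_width: 0.249
```

```bash
python3 - <<'E'
from dl import *
save('scene','scene3.png');save('side','side3.png')
for n,o,b,f in(('scene','e3',(100,200,260,340),4),('side','e4',(240,80,370,200),5)):
    a=cv2.imread(f'pics/{n}3.png')[b[1]:b[3],b[0]:b[2]];cv2.imwrite(f'pics/{o}.png',cv2.resize(a,None,fx=f,fy=f,interpolation=cv2.INTER_CUBIC))
dl([(.592,-.245,.021)])
E
```

```text
13.325 [ 0.5928 -0.2578  0.0212] [-0.526  0.651  1.788  0.253  0.92  -0.878] 0.25 [-0.  -0.1  0.7]
[[-0.07   0.984  0.166]
 [ 0.27   0.179 -0.946]
 [-0.96  -0.021 -0.278]]
tilt 16.2 az 104.5
[0.004, 0.001, -0.012] (0.592, -0.245, 0.021)
```

View pics/e3.png

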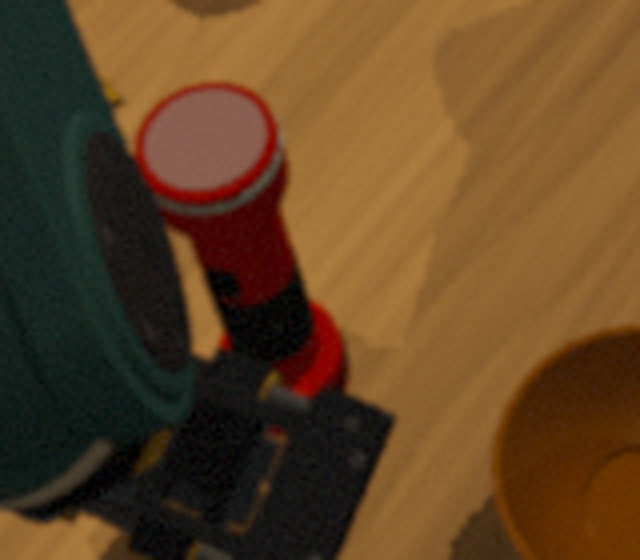

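View pics/e4.png

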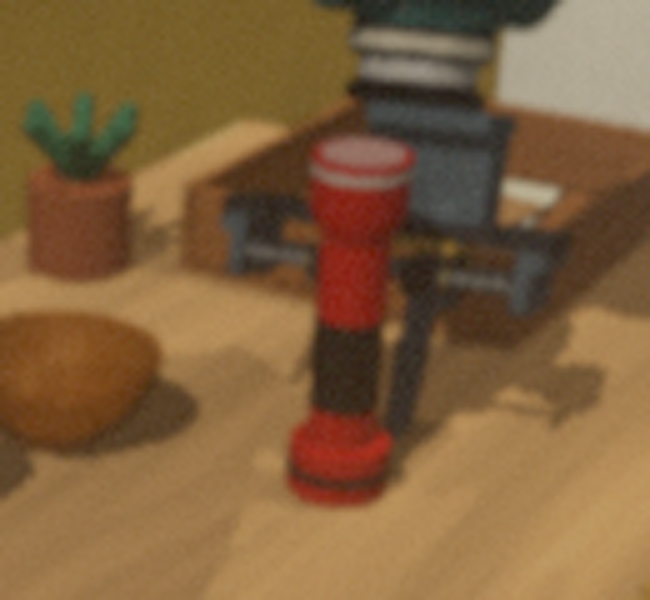

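Request:
play_rows --deltas '[{"x": 0.0014, "y": 0.0005, "z": -0.005, "roll": 0, "grip": 0.5}, {"x": 0.0028, "y": 0.001, "z": -0.01, "roll": 0, "grip": 0.5}, {"x": 0.0041, "y": 0.0014, "z": -0.0144, "roll": 0, "grip": 0.5}, {"x": 0.0055, "y": 0.0018, "z": -0.0192, "roll": 0, "grip": 0.5}, {"x": 0.0069, "y": 0.0023, "z": -0.024, "roll": 0, "grip": 0.5}, {"x": 0.0083, "y": 0.0027, "z": -0.0288, "roll": 0, "grip": 0.5}, {"x": 0.0099, "y": 0.0033, "z": -0.0346, "roll": 0, "grip": 0.5}, {"x": 0.0116, "y": 0.0038, "z": -0.0404, "roll": 0, "grip": 0.5}, {"x": 0.0132, "y": 0.0044, "z": -0.0461, "roll": 0, "grip": 0.5}, {"x": 0.0149, "y": 0.0049, "z": -0.0519, "roll": 0, "grip": 0.5}, {"x": 0.0166, "y": 0.0055, "z": -0.0577, "roll": 0, "grip": 0.5}]'

```text
t: 14.7
tcp_pos: [0.5873, -0.1972, 0.021]
eef_rot: [0.507, 0.618, -0.391, 0.456]
ft_force: [-0.6, -1.4, 0.3]
gripper_width: 0.248
```

```bash
cat > look.py <<'E'
from dl import *
import sys
from scipy.optimize import least_squares
k=sys.argv[1]
C=save('scene',f'scene{k}.png');S=save('side',f'side{k}.png')
for n,o,b,f in(('scene','f',(100,100,300,300),3),('side','g',(170,90,360,290),3)):
    a=cv2.imread(f'pics/{n}{k}.png')[b[1]:b[3],b[0]:b[2]];cv2.imwrite(f'pics/{o}{k}.png',cv2.resize(a,None,fx=f,fy=f,interpolation=cv2.INTER_CUBIC))
a=np.linspace(0,2*np.pi,60)
def box(im,x,y):
    P=np.array([proj(im,(x+r*np.cos(t),y+r*np.sin(t),z)) for r,z in((.027,0),(.027,.03),(.0255,.158),(.0255,.185)) for t in a]);return np.r_[P.min(0),P.max(0)]
for im,n in((C,'scene'),(S,'side')):
    r=models.spot_in(n,'flashlight')
    if r:
        b=r[0]['box'];q=least_squares(lambda p:box(im,*p)-b,[.57,-.1],loss='soft_l1');print(n,np.round(b,1),r[0]['confidence'],q.x,q.fun.round(1))
st()
E
python3 look.py 4; python3 -c "
import cv2,numpy as np
a=cv2.imread('pics/f4.png')[:, :];b=cv2.imread('pics/g4.png');h=min(a.shape[0],b.shape[0]);cv2.imwrite('pics/fg4.png',cv2.resize(np.hstack([a[:h],b[:h]]),None,fx=.67,fy=.67))"
```

```text
scene [161.6 191.8 202.4 283. ] 0.55 [ 0.58403551 -0.14412058] [-1.3  0.6  4.9 -0.8]
side [290.9 111.6 317.8 190.9] 0.64 [ 0.5741484  -0.15171464] [ 0.1  1.4 -0.1 -0.7]
14.9 [ 0.5873 -0.1974  0.021 ] [-0.451  0.617  1.854  0.281  0.876 -0.83 ] 0.246 [0.6 0.6 0.4]
[[-0.07   0.984  0.166]
 [ 0.271  0.179 -0.946]
 [-0.96  -0.021 -0.279]]
tilt 16.2 az 104.5
```

View pics/fg4.png

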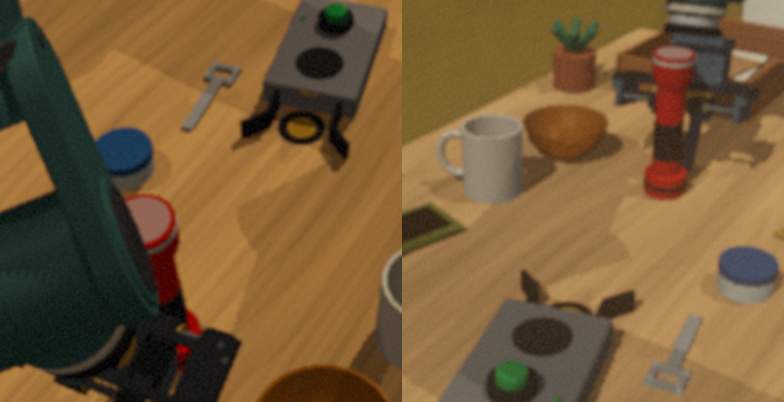

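Request:
play_rows --deltas '[{"x": 0.0017, "y": 0.0005, "z": -0.0058, "roll": 0, "grip": 0.5}, {"x": 0.0039, "y": 0.0013, "z": -0.0135, "roll": 0, "grip": 0.5}, {"x": 0.0066, "y": 0.0021, "z": -0.0231, "roll": 0, "grip": 0.5}, {"x": 0.0094, "y": 0.003, "z": -0.0327, "roll": 0, "grip": 0.5}, {"x": 0.0121, "y": 0.0039, "z": -0.0423, "roll": 0, "grip": 0.5}, {"x": 0.0149, "y": 0.0047, "z": -0.0519, "roll": 0, "grip": 0.5}, {"x": 0.0177, "y": 0.0056, "z": -0.0615, "roll": 0, "grip": 0.5}, {"x": 0.0204, "y": 0.0065, "z": -0.0711, "roll": 0, "grip": 0.5}, {"x": 0.0232, "y": 0.0074, "z": -0.0807, "roll": 0, "grip": 0.5}, {"x": 0.0259, "y": 0.0083, "z": -0.0904, "roll": 0, "grip": 0.5}, {"x": 0.0276, "y": 0.0088, "z": -0.0961, "roll": 0, "grip": 0.5}]'

```text
t: 16.27
tcp_pos: [0.578, -0.0969, 0.021]
eef_rot: [0.507, 0.618, -0.391, 0.456]
ft_force: [0.3, -0.4, -0.7]
gripper_width: 0.247
```

```bash
python3 look.py 5; python3 -c "
import cv2,numpy as np
a=cv2.imread('pics/f5.png')[:, :];b=cv2.imread('pics/g5.png');h=min(a.shape[0],b.shape[0]);cv2.imwrite('pics/fg5.png',cv2.resize(np.hstack([a[:h],b[:h]]),None,fx=.67,fy=.67))
from dl import *
dl([(.569,.0015,.021),(.541,.0975,.021)])"
```

```text
scene [205.1 156.4 228.5 240. ] 0.77 [ 0.58742673 -0.04097754] [-1.4 -3.9 10.9  1.7]
16.475 [ 0.5782 -0.0976  0.0211] [-0.311  0.571  1.943  0.332  0.81  -0.74 ] 0.248 [-0.4  0.3  0.8]
[[-0.07   0.984  0.166]
 [ 0.271  0.179 -0.946]
 [-0.96  -0.021 -0.279]]
tilt 16.2 az 104.5
16.475 [ 0.5782 -0.0976  0.0211] [-0.311  0.571  1.943  0.332  0.81  -0.74 ] 0.248 [-0.4  0.3  0.8]
[[-0.07   0.984  0.166]
 [ 0.271  0.179 -0.946]
 [-0.96  -0.021 -0.279]]
tilt 16.2 az 104.5
[0.028, 0.009, -0.095] (0.569, 0.0015, 0.021)
[0.055, -0.002, -0.191] (0.541, 0.0975, 0.021)
```

View pics/fg5.png

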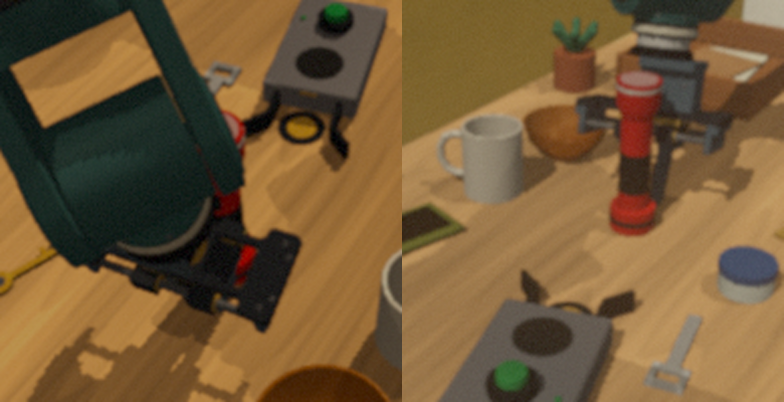

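Request:
play_rows --deltas '[{"x": 0.0017, "y": 0.0005, "z": -0.0058, "roll": 0, "grip": 0.5}, {"x": 0.0039, "y": 0.0013, "z": -0.0135, "roll": 0, "grip": 0.5}, {"x": 0.0066, "y": 0.0021, "z": -0.0231, "roll": 0, "grip": 0.5}, {"x": 0.0094, "y": 0.003, "z": -0.0327, "roll": 0, "grip": 0.5}, {"x": 0.0121, "y": 0.0039, "z": -0.0423, "roll": 0, "grip": 0.5}, {"x": 0.0149, "y": 0.0047, "z": -0.0519, "roll": 0, "grip": 0.5}, {"x": 0.0177, "y": 0.0056, "z": -0.0615, "roll": 0, "grip": 0.5}, {"x": 0.0204, "y": 0.0065, "z": -0.0711, "roll": 0, "grip": 0.5}, {"x": 0.0232, "y": 0.0074, "z": -0.0807, "roll": 0, "grip": 0.5}, {"x": 0.0259, "y": 0.0083, "z": -0.0894, "roll": 0, "grip": 0.5}, {"x": 0.0276, "y": 0.0088, "z": -0.095, "roll": 0, "grip": 0.5}]'

```text
t: 17.85
tcp_pos: [0.5692, 0.0019, 0.0209]
eef_rot: [0.507, 0.618, -0.391, 0.456]
ft_force: [0.4, -2.2, 1.4]
gripper_width: 0.248
```

```bash
python3 look.py 6; python3 -c "
import cv2,numpy as np
a=cv2.imread('pics/f6.png')[:, :];b=cv2.imread('pics/g6.png');h=min(a.shape[0],b.shape[0]);cv2.imwrite('pics/fg6.png',cv2.resize(np.hstack([a[:h],b[:h]]),None,fx=.67,fy=.67))
from dl import *
dl([(.569,.0015,.021),(.541,.0975,.021)])"
```

```text
scene [234.1 144.3 254.6 200.1] 0.76 [0.56860288 0.06279574] [ -4.3 -29.8   4.2   1.7]
side [255.  139.1 283.2 229.9] 0.9 [0.55424346 0.04600445] [ 0.2  0.9 -0.2 -0.5]
18.05 [0.5691 0.0014 0.0208] [-0.155  0.542  2.     0.385  0.753 -0.634] 0.252 [-0.7  0.5 -0. ]
[[-0.07   0.984  0.166]
 [ 0.271  0.179 -0.946]
 [-0.96  -0.022 -0.279]]
tilt 16.2 az 104.5
18.05 [0.5691 0.0014 0.0208] [-0.155  0.542  2.     0.385  0.753 -0.634] 0.252 [-0.7  0.5 -0. ]
[[-0.07   0.984  0.166]
 [ 0.271  0.179 -0.946]
 [-0.96  -0.022 -0.279]]
tilt 16.2 az 104.5
[-0.0, -0.0, -0.0] (0.569, 0.0015, 0.021)
[0.028, -0.01, -0.096] (0.541, 0.0975, 0.021)
```

View pics/fg6.png

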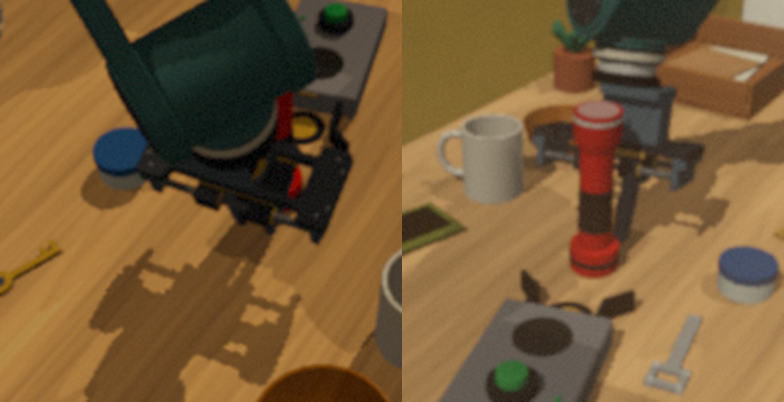

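Request:
play_rows --deltas '[{"x": 0.0014, "y": -0.0005, "z": -0.0048, "roll": 0, "grip": 0.5}, {"x": 0.0034, "y": -0.0012, "z": -0.0115, "roll": 0, "grip": 0.5}, {"x": 0.0053, "y": -0.0019, "z": -0.0182, "roll": 0, "grip": 0.5}, {"x": 0.0073, "y": -0.0026, "z": -0.025, "roll": 0, "grip": 0.5}, {"x": 0.0092, "y": -0.0033, "z": -0.0317, "roll": 0, "grip": 0.5}, {"x": 0.0112, "y": -0.004, "z": -0.0384, "roll": 0, "grip": 0.5}, {"x": 0.0131, "y": -0.0047, "z": -0.045, "roll": 0, "grip": 0.5}, {"x": 0.015, "y": -0.0054, "z": -0.051, "roll": 0, "grip": 0.5}, {"x": 0.0168, "y": -0.006, "z": -0.0576, "roll": 0, "grip": 0.5}, {"x": 0.0187, "y": -0.0067, "z": -0.064, "roll": 0, "grip": 0.5}]'

```text
t: 19.3
tcp_pos: [0.5505, 0.0661, 0.0209]
eef_rot: [0.507, 0.618, -0.391, 0.456]
ft_force: [0.2, -1.1, 0.1]
gripper_width: 0.25
```

```bash
python3 look.py 7; python3 -c "
import cv2,numpy as np
a=cv2.imread('pics/f7.png')[:, :];b=cv2.imread('pics/g7.png');h=min(a.shape[0],b.shape[0]);cv2.imwrite('pics/fg7.png',cv2.resize(np.hstack([a[:h],b[:h]]),None,fx=.67,fy=.67))
from dl import *
dl([(.541,.0975,.021)])"
```

```text
scene [246.6 113.3 258.2 179.8] 0.64 [0.55127747 0.11867986] [ -7.8 -17.7   8.1   1.6]
side [246.5 151.4 274.7 244. ] 0.56 [0.53971915 0.10156216] [-0.1 -0.9  0.1  0.5]
19.5 [0.5505 0.0659 0.0208] [-0.048  0.518  2.045  0.422  0.71  -0.565] 0.254 [-0.5  0.1  0.1]
[[-0.07   0.984  0.166]
 [ 0.271  0.179 -0.946]
 [-0.96  -0.022 -0.279]]
tilt 16.2 az 104.6
19.5 [0.5505 0.0659 0.0208] [-0.048  0.518  2.045  0.422  0.71  -0.565] 0.254 [-0.5  0.1  0.1]
[[-0.07   0.984  0.166]
 [ 0.271  0.179 -0.946]
 [-0.96  -0.022 -0.279]]
tilt 16.2 az 104.6
[0.009, -0.004, -0.032] (0.541, 0.0975, 0.021)
```

View pics/fg7.png

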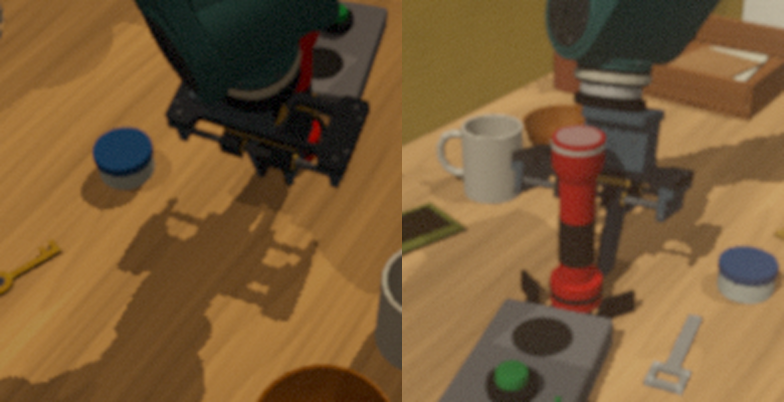

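Request:
play_rows --deltas '[{"x": 0.001, "y": -0.0003, "z": -0.0035, "roll": 0, "grip": 0.5}, {"x": 0.0021, "y": -0.0007, "z": -0.007, "roll": 0, "grip": 0.5}, {"x": 0.0031, "y": -0.001, "z": -0.0105, "roll": 0, "grip": 0.5}, {"x": 0.0041, "y": -0.0014, "z": -0.014, "roll": 0, "grip": 0.5}, {"x": 0.0051, "y": -0.0018, "z": -0.0175, "roll": 0, "grip": 0.5}, {"x": 0.0061, "y": -0.0021, "z": -0.021, "roll": 0, "grip": 0.5}, {"x": 0.007, "y": -0.0024, "z": -0.024, "roll": 0, "grip": 0.5}, {"x": 0.0079, "y": -0.0027, "z": -0.027, "roll": 0, "grip": 0.5}]'

```text
t: 20.5
tcp_pos: [0.543, 0.0931, 0.0209]
eef_rot: [0.507, 0.618, -0.391, 0.456]
ft_force: [0.4, -1.7, -0.6]
gripper_width: 0.252
```

Request:
play_rows --deltas '[{"x": 0.0006, "y": -0.0002, "z": -0.002, "roll": 0, "grip": 0.5}, {"x": 0.0012, "y": -0.0004, "z": -0.004, "roll": 0, "grip": 0.5}]'

```text
t: 20.75
tcp_pos: [0.5418, 0.097, 0.0208]
eef_rot: [0.507, 0.618, -0.391, 0.456]
ft_force: [-0.0, -1.7, -1.0]
gripper_width: 0.249
```

```bash
python3 look.py 8; python3 -c "
import cv2,numpy as np
a=cv2.imread('pics/f8.png')[:, :];b=cv2.imread('pics/g8.png');h=min(a.shape[0],b.shape[0]);cv2.imwrite('pics/fg8.png',cv2.resize(np.hstack([a[:h],b[:h]]),None,fx=.67,fy=.67))"
```

```text
scene [251.9 101.  265.1 165.7] 0.71 [0.53932942 0.16104073] [ -6.4 -18.3   6.9   1.5]
side [240.  157.1 268.5 245.9] 0.59 [0.54556908 0.11539124] [ 0.2 -4.9 -0.2  1. ]
20.95 [0.5418 0.097  0.0208] [ 0.007  0.51   2.061  0.44   0.69  -0.528] 0.25 [ 0.   0.  -0.3]
[[-0.07   0.984  0.166]
 [ 0.271  0.179 -0.946]
 [-0.96  -0.021 -0.279]]
tilt 16.2 az 104.5
```

View pics/fg8.png

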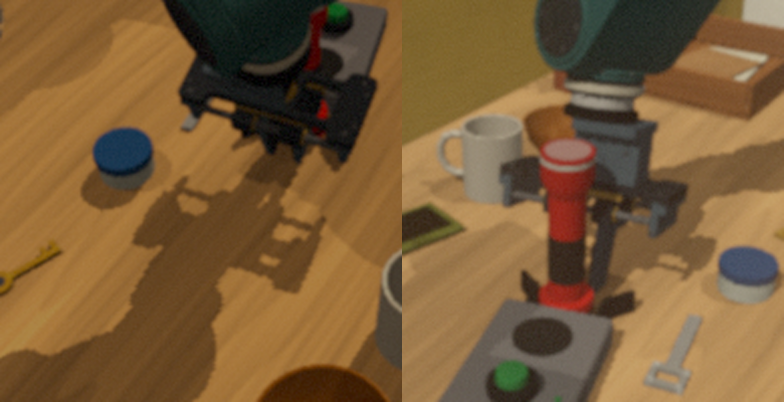

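Request:
play_rows --deltas '[{"x": 0.0003, "y": -0.0001, "z": -0.001, "roll": 0, "grip": 0.5}, {"x": 0.0006, "y": -0.0002, "z": -0.002, "roll": 0, "grip": 0.5}, {"x": 0.0009, "y": -0.0003, "z": -0.003, "roll": 0, "grip": 0.5}]'

```text
t: 21.32
tcp_pos: [0.5418, 0.0989, 0.0208]
eef_rot: [0.507, 0.617, -0.391, 0.457]
ft_force: [2.4, -21.0, 1.7]
gripper_width: 0.253
```

Request:
play_rows --deltas '[{"x": 0.0003, "y": -0.0001, "z": -0.001, "roll": 0, "grip": 0.5}, {"x": 0.0006, "y": -0.0002, "z": -0.002, "roll": 0, "grip": 0.5}]'

```text
t: 21.58
tcp_pos: [0.542, 0.0995, 0.0209]
eef_rot: [0.507, 0.616, -0.391, 0.458]
ft_force: [2.4, -40.3, 4.9]
gripper_width: 0.249
```

Request:
play_rows --deltas '[{"x": -0.001, "y": 0.0003, "z": 0.003, "roll": 0, "grip": 0.5}, {"x": -0.002, "y": 0.0008, "z": 0.007, "roll": 0, "grip": 0.5}, {"x": -0.0045, "y": 0.0016, "z": 0.015, "roll": 0, "grip": 0.5}, {"x": -0.0087, "y": 0.003, "z": 0.03, "roll": 0, "grip": 0.5}, {"x": -0.0174, "y": 0.006, "z": 0.06, "roll": 0, "grip": 0.5}, {"x": -0.032, "y": 0.006, "z": 0.09, "roll": 0, "grip": 0.5}, {"x": -0.07, "y": 0.006, "z": 0.11, "roll": 0, "grip": 0.5}, {"x": -0.12, "y": 0.006, "z": 0.11, "roll": 0, "grip": 0.5}, {"x": -0.18, "y": 0.006, "z": 0.11, "roll": 0, "grip": 0.5}]'

```text
t: 22.7
tcp_pos: [0.5766, -0.0511, 0.1637]
eef_rot: [0.507, 0.618, -0.392, 0.455]
ft_force: [0.3, 0.7, 0.0]
gripper_width: 0.251
```

```bash
python3 look.py 9; python3 - <<'E'
from h import *
save('wrist','w9.png')
a=cv2.imread('pics/f9.png');b=cv2.imread('pics/g9.png');h=min(a.shape[0],b.shape[0]);cv2.imwrite('pics/fg9.png',cv2.resize(np.hstack([a[:h],b[:h]]),None,fx=.67,fy=.67))
E
```

```text
scene [236.8  86.2 264.9 169.5] 0.88 [0.53121382 0.14525646] [ 0.7 -0.7 -0.7  0.7]
side [238.5 156.3 269.8 246.7] 0.98 [0.54359895 0.11790117] [ 1.8 -3.5 -1.3  1.2]
22.9 [ 0.5776 -0.0507  0.1637] [-0.238  0.33   1.957  0.296  1.009 -0.592] 0.252 [ 0.   0.7 -0.3]
[[-0.068  0.984  0.165]
 [ 0.27   0.178 -0.946]
 [-0.96  -0.02  -0.278]]
tilt 16.2 az 104.1
```

View pics/fg9.png

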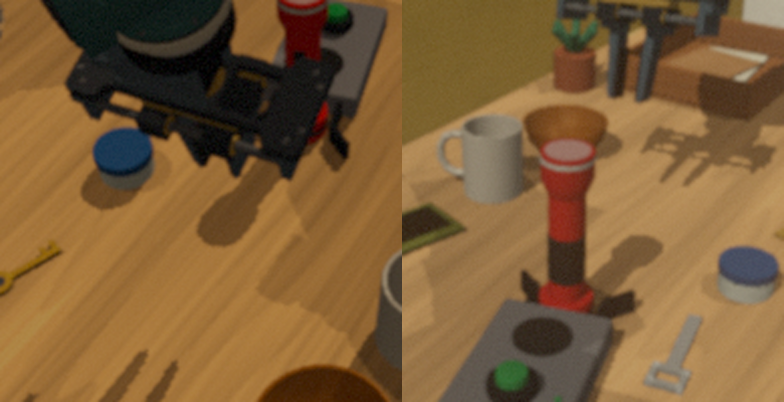

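View pics/w9.png

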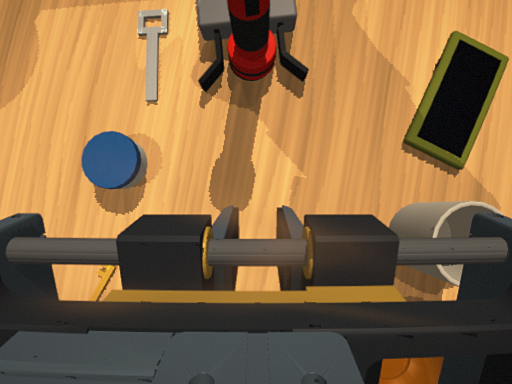

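```bash
python3 - <<'E'
from dl import *
dl([(.575,-.045,.21),(.57,-.02,.25),(.56,.03,.26),(.547,.085,.26),(.533,.14,.26),(.52,.19,.26),(.505,.245,.25),(.493,.285,.23),(.4895,.296,.18),(.4895,.2958,.13),(.4895,.2958,.095)])
E
```

```text
22.95 [ 0.5768 -0.0502  0.1625] [-0.237  0.331  1.958  0.296  1.008 -0.592] 0.251 [-0.2  0.8 -0.4]
[[-0.07   0.984  0.165]
 [ 0.271  0.178 -0.946]
 [-0.96  -0.022 -0.279]]
tilt 16.2 az 104.5
[-0.044, -0.002, -0.018] (0.575, -0.045, 0.21)
[-0.075, -0.003, -0.054] (0.57, -0.02, 0.25)
[-0.071, -0.004, -0.106] (0.56, 0.03, 0.26)
[-0.055, -0.007, -0.16] (0.547, 0.085, 0.26)
[-0.039, -0.011, -0.214] (0.533, 0.14, 0.26)
[-0.025, -0.015, -0.264] (0.52, 0.19, 0.26)
[0.001, -0.02, -0.315] (0.505, 0.245, 0.25)
[0.032, -0.024, -0.35] (0.493, 0.285, 0.23)
[0.083, -0.025, -0.347] (0.4895, 0.296, 0.18)
[0.131, -0.024, -0.333] (0.4895, 0.2958, 0.13)
[0.165, -0.023, -0.323] (0.4895, 0.2958, 0.095)
```

Request:
play_rows --deltas '[{"x": -0.044, "y": -0.002, "z": -0.018, "roll": 0, "grip": 1}, {"x": -0.075, "y": -0.003, "z": -0.054, "roll": 0, "grip": 1}, {"x": -0.071, "y": -0.004, "z": -0.106, "roll": 0, "grip": 1}, {"x": -0.055, "y": -0.007, "z": -0.16, "roll": 0, "grip": 1}, {"x": -0.039, "y": -0.011, "z": -0.214, "roll": 0, "grip": 1}, {"x": -0.025, "y": -0.015, "z": -0.264, "roll": 0, "grip": 1}, {"x": 0.001, "y": -0.02, "z": -0.315, "roll": 0, "grip": 1}, {"x": 0.032, "y": -0.024, "z": -0.352, "roll": 0, "grip": 1}, {"x": 0.083, "y": -0.025, "z": -0.347, "roll": 0, "grip": 1}, {"x": 0.131, "y": -0.024, "z": -0.333, "roll": 0, "grip": 1}, {"x": 0.155, "y": -0.023, "z": -0.326, "roll": 0, "grip": 1}, {"x": 0.155, "y": -0.023, "z": -0.326, "roll": 0, "grip": 1}]'

```text
t: 24.45
tcp_pos: [0.4875, 0.2958, 0.1023]
eef_rot: [0.506, 0.619, -0.393, 0.454]
ft_force: [-0.1, 0.0, -0.4]
gripper_width: 0.004
```

```bash
python3 - <<'E'
from dl import *
S=save('side','side10.png');C=save('scene','scene10.png')
s,M=st()
low=s['tcp_pos']+M@np.array([.011,0,.016]);print('low',low,proj(S,low),proj(C,low))
L=[]
for n,b in(('side',(170,150,330,350)),('scene',(200,40,360,240))):
    a=cv2.imread(f'pics/{n}10.png')[b[1]:b[3],b[0]:b[2]];L.append(cv2.resize(a,None,fx=2.4,fy=2.4,interpolation=cv2.INTER_CUBIC))
cv2.imwrite('pics/h10.png',np.hstack(L))
E
```

```text
24.55 [0.4894 0.2964 0.1052] [ 0.378  0.352  2.072  0.429  0.729 -0.122] 0.004 [0.6 0.2 0.6]
[[-0.071  0.984  0.165]
 [ 0.27   0.179 -0.946]
 [-0.96  -0.022 -0.278]]
tilt 16.2 az 104.7
low [0.4913001  0.28427726 0.09018736] (np.float64(223.77505008200018), np.float64(255.40684643195203)) (np.float64(267.8580617065957), np.float64(91.33863386011565))
```

View pics/h10.png

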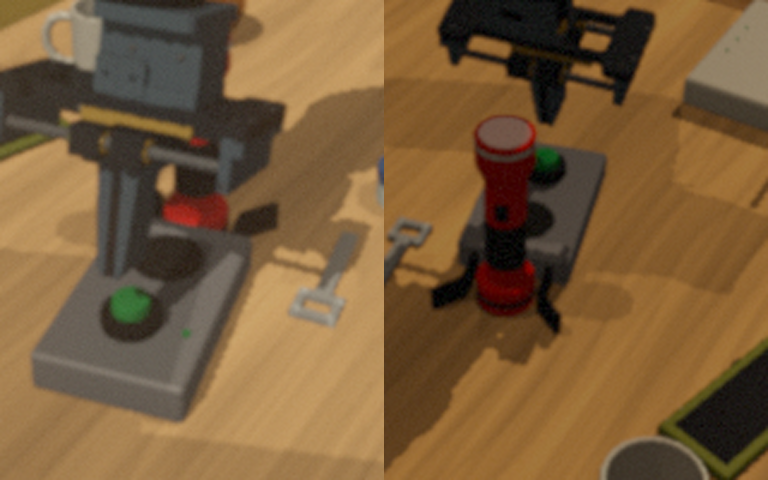

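Request:
play_rows --deltas '[{"x": 0.0144, "y": 0.0003, "z": 0.0042, "roll": 0, "grip": 1}, {"x": 0.0269, "y": 0.0006, "z": 0.0078, "roll": 0, "grip": 1}, {"x": 0.0336, "y": 0.0008, "z": 0.0097, "roll": 0, "grip": 1}, {"x": 0.0346, "y": 0.0008, "z": 0.01, "roll": 0, "grip": 1}, {"x": 0.0365, "y": 0.0008, "z": 0.0106, "roll": 0, "grip": 1}]'

```text
t: 25.18
tcp_pos: [0.4897, 0.2966, 0.0675]
eef_rot: [0.507, 0.618, -0.391, 0.456]
ft_force: [-0.2, -1.0, 1.5]
gripper_width: 0.008
```

Request:
play_rows --deltas '[{"x": 0.001, "y": 0, "z": 0.0003, "roll": 0, "grip": 1}, {"x": 0.002, "y": 0, "z": 0.0006, "roll": 0, "grip": 1}, {"x": 0.003, "y": 0, "z": 0.0009, "roll": 0, "grip": 1}]'

```text
t: 25.55
tcp_pos: [0.4897, 0.2965, 0.0643]
eef_rot: [0.508, 0.618, -0.391, 0.456]
ft_force: [-1.1, 0.7, 3.3]
gripper_width: 0.003
```

Request:
play_rows --deltas '[{"x": 0.001, "y": 0, "z": 0.0003, "roll": 0, "grip": 1}, {"x": 0.002, "y": 0, "z": 0.0006, "roll": 0, "grip": 1}]'

```text
t: 25.8
tcp_pos: [0.4898, 0.2966, 0.0625]
eef_rot: [0.508, 0.618, -0.391, 0.455]
ft_force: [-4.3, -2.5, 17.6]
gripper_width: 0.005
```

Request:
play_rows --deltas '[{"x": 0.001, "y": 0, "z": 0.0003, "roll": 0, "grip": 1}, {"x": 0.002, "y": 0, "z": 0.0006, "roll": 0, "grip": 1}]'

```text
t: 26.05
tcp_pos: [0.49, 0.2968, 0.0616]
eef_rot: [0.508, 0.618, -0.391, 0.455]
ft_force: [-11.9, -9.2, 42.9]
gripper_width: 0.002
```

```bash
python3 - <<'E'
from dl import *
save('side','side11.png');st()
a=cv2.imread('pics/side11.png')[220:340,170:300];cv2.imwrite('pics/h11.png',cv2.resize(a,None,fx=4,fy=4,interpolation=cv2.INTER_CUBIC))
E
```

```text
26.1 [0.4899 0.2968 0.0617] [ 0.378  0.43   2.074  0.474  0.657 -0.179] 0.005 [-10.5  -9.1  39.8]
[[-0.07   0.984  0.166]
 [ 0.272  0.179 -0.946]
 [-0.96  -0.021 -0.28 ]]
tilt 16.3 az 104.5
```

View pics/h11.png

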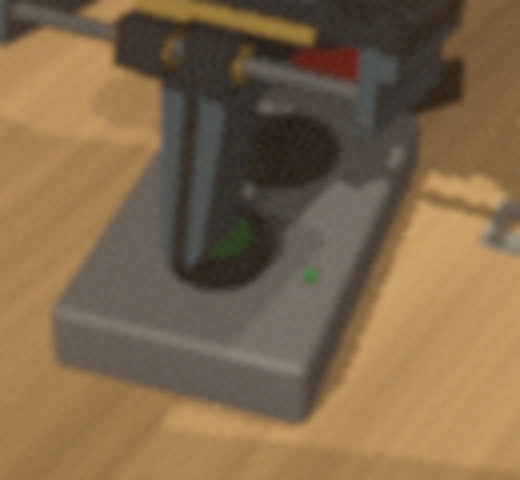

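Request:
play_rows --deltas '[{"x": -0.006, "y": 0, "z": -0.0017, "roll": 0, "grip": 1}, {"x": -0.015, "y": 0, "z": -0.004, "roll": 0, "grip": 1}, {"x": -0.04, "y": 0, "z": -0.012, "roll": 0, "grip": 1}, {"x": -0.08, "y": 0, "z": -0.024, "roll": 0, "grip": 1}, {"x": -0.13, "y": 0, "z": -0.04, "roll": 0, "grip": 1}, {"x": -0.18, "y": 0, "z": -0.08, "roll": 0, "grip": 1}, {"x": -0.2, "y": 0, "z": -0.13, "roll": 0, "grip": 1}, {"x": -0.2, "y": 0, "z": -0.13, "roll": 0, "grip": 1}]'

```text
t: 27.1
tcp_pos: [0.4826, 0.3676, 0.2916]
eef_rot: [0.508, 0.618, -0.389, 0.457]
ft_force: [-0.4, 0.1, 0.2]
gripper_width: 0.006
```

```bash
python3 look.py 12; python3 - <<'E'
from h import *
save('wrist','w12.png')
a=cv2.imread('pics/f12.png');b=cv2.imread('pics/g12.png');h=min(a.shape[0],b.shape[0]);cv2.imwrite('pics/fg12.png',cv2.resize(np.hstack([a[:h],b[:h]]),None,fx=.67,fy=.67))
E
```

```text
scene [237.6  84.5 265.5 171.3] 0.95 [0.53271692 0.14536529] [ 0.6  1.2 -0.6 -0.9]
side [240.8 156.4 270.  246.1] 0.58 [0.54323553 0.11480147] [ 0.5 -4.  -0.5  1.1]
27.3 [0.4815 0.3643 0.2869] [0.493 0.132 1.947 0.324 1.02  0.152] 0.007 [-0.2 -0.1 -0.2]
[[-0.072  0.984  0.165]
 [ 0.269  0.178 -0.946]
 [-0.96  -0.023 -0.278]]
tilt 16.2 az 104.9
```

View pics/fg12.png

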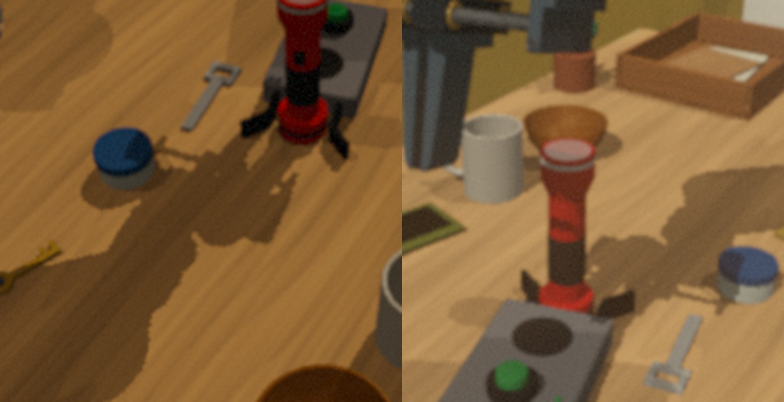

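View pics/side12.png

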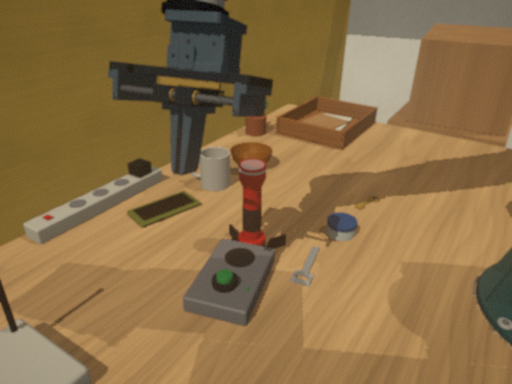

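```bash
python3 - <<'E'
from h import *
from scipy.optimize import least_squares
S=get_image('side');C=get_image('scene')
def green(fr):
    f=fr.astype(int);m=((f[...,1]>f[...,0]+25)&(f[...,1]>f[...,2]+25)).astype(np.uint8)
    n,l,s,c=cv2.connectedComponentsWithStats(m);return [(s[i].tolist(),c[i].round(1).tolist()) for i in range(1,n) if s[i][4]>5]
for n,f in(('side now',S['frame']),('scene now',C['frame']),('side press',cv2.cvtColor(cv2.imread('pics/side11.png'),cv2.COLOR_BGR2RGB)),('side0',cv2.cvtColor(cv2.imread('pics/side0.png'),cv2.COLOR_BGR2RGB)),('scene1',cv2.cvtColor(cv2.imread('pics/scene1.png'),cv2.COLOR_BGR2RGB))): print(n,green(f))
a=np.linspace(0,2*np.pi,40)
for z in(.042,.046,.05,.054):
    for n,im in(('S',S),('C',C)):
        P=np.array([proj(im,(.4913+.014*np.cos(t),.2837+.014*np.sin(t),z)) for t in a]);print(z,n,P.min(0).round(1),P.max(0).round(1))
L=[]
for n,b in(('side12',(170,215,300,335)),('scene12',(215,85,345,205))):
    a_=cv2.imread(f'pics/{n}.png')[b[1]:b[3],b[0]:b[2]];L.append(cv2.resize(a_,None,fx=3,fy=3,interpolation=cv2.INTER_CUBIC))
cv2.imwrite('pics/h12.png',np.hstack(L))
E
```

```text
side now [([216, 270, 17, 14, 182], [223.8, 276.3]), ([246, 288, 3, 2, 6], [247.0, 288.5])]
scene now [([263, 102, 10, 9, 63], [267.6, 105.3])]
side press [([246, 287, 3, 3, 7], [247.0, 288.3])]
side0 [([255, 100, 3, 7, 12], [256.1, 102.9]), ([263, 102, 3, 4, 9], [264.2, 103.9]), ([216, 270, 17, 14, 180], [223.7, 276.3])]
scene1 [([262, 102, 11, 8, 69], [267.0, 105.2])]
0.042 S [216.1 272.9] [233.  284.2]
0.042 C [261.4 104.6] [273.  111.8]
0.046 S [216. 271.] [233.  282.3]
0.046 C [261.4 103.2] [273.1 110.5]
0.05 S [216.  269.2] [232.9 280.4]
0.05 C [261.4 101.9] [273.1 109.1]
0.054 S [215.9 267.3] [232.9 278.5]
0.054 C [261.4 100.5] [273.2 107.7]
```

View pics/h12.png

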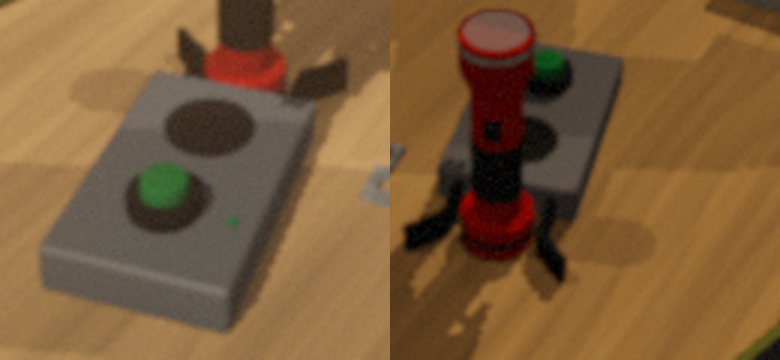

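View pics/w12.png

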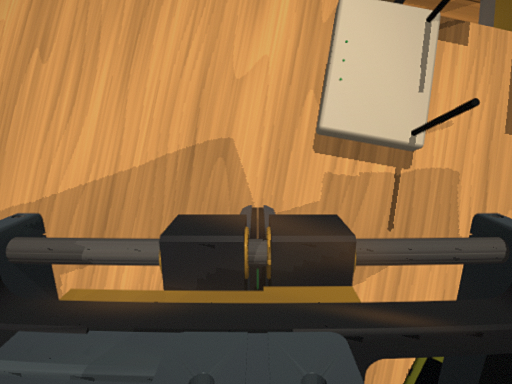

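```bash
python3 - <<'E'
from h import *
S=get_image('side');C=get_image('scene');a=np.linspace(0,2*np.pi,60)
d=np.array([-.278,.9606])
for im,n in((C,'C'),(S,'S')):
  for k in(-.006,-.003,0,.003):
    x,y=np.array([.533,.1395])+k*d
    P=np.array([proj(im,(x+r*np.cos(t),y+r*np.sin(t),z)) for r,z in((.027,0),(.027,.03),(.0255,.158),(.0255,.185)) for t in a]);print(n,k,P.min(0).round(1),P.max(0).round(1))
def red(fr,):
    f=fr.astype(int);m=((f[...,0]>f[...,1]+50)&(f[...,0]>f[...,2]+45)&(f[...,1]<70)).astype(np.uint8)
    n,l,s,c=cv2.connectedComponentsWithStats(m);return [s[i].tolist() for i in range(1,n) if s[i][4]>30]
print(red(C['frame']),red(S['frame']))
for q in['tin','mug','bowl','opener','key','phone']:
    for n in('scene','side'):
        r=models.spot_in(n,q);print(q,n,np.round(r[0]['box']).tolist() if r else None)
print(status.get_state()['t'])
E
```

```text
C -0.006 [235.7  89. ] [262.7 174.1]
C -0.003 [236.2  88.1] [263.1 173.1]
C 0 [236.6  87.2] [263.5 172.1]
C 0.003 [237.1  86.3] [263.9 171.2]
S -0.006 [239.4 156.8] [268.1 253.5]
S -0.003 [238.9 157.4] [267.6 254.4]
S 0 [238.4 158. ] [267.2 255.3]
S 0.003 [237.9 158.7] [266.7 256.2]
[[237, 90, 27, 15, 116], [238, 105, 24, 30, 399], [238, 149, 25, 17, 304], [242, 315, 32, 34, 343]] [[239, 159, 27, 13, 65], [240, 174, 25, 37, 636], [238, 230, 28, 16, 313]]
tin scene [146.0, 165.0, 177.0, 195.0]
tin side [327.0, 212.0, 359.0, 241.0]
mug scene [285.0, 224.0, 353.0, 286.0]
mug side [194.0, 149.0, 230.0, 194.0]
bowl scene [225.0, 283.0, 302.0, 354.0]
bowl side [228.0, 143.0, 271.0, 164.0]
opener scene [189.0, 132.0, 219.0, 163.0]
opener side [291.0, 245.0, 322.0, 286.0]
key scene [91.0, 222.0, 130.0, 248.0]
key side [357.0, 199.0, 379.0, 209.0]
phone scene [314.0, 179.0, 387.0, 239.0]
phone side [127.0, 192.0, 203.0, 230.0]
28.15
```

The flashlight is upright at the home position to within measurement error, the button is back up, and the bystanders have not moved. I'm handing the job in.

```bash
python3 -c "
from h import *
print(ticket.job_done())"
```

```text
the job is handed in; nothing more can be done
None
```

I pushed the flashlight into the dock, pressed the green button to its stop and released it, and handed the job in at about 28 s of the 67 s allowed. No check failed outright, but no verdict comes back, and some of the checks below are less certain.

**Push:** With the tool pointing straight down, the gripper body would have hit the flashlight's barrel before the fingers reached the foot. I used moves beyond the arm's reach to tilt the tool about 16°. I then pushed on the foot with the two fingertips held 23 mm apart, too narrow for the 54 mm foot to pass between them. It slid upright into the channel until the force rose sharply, from about 2 N to 21 N and then 40 N, which I took as contact with the back stop.

**Button:** I pressed it with the closed fingertips. The force was soft (about 3 N), then rose hard to 43 N, which I took as fully down. The picture taken while pressing showed it lower, and later pictures show it up again.

**Last checks:**
- **Flashlight:** It stands upright. The scene camera puts it about 6 mm deeper than my dock estimate, with box edges within about 3 pixels of the home position. The side camera's fit is off by about 25 mm because the dock hides the foot there, so I did not rely on it.
- **Bystanders:** All six are where they started, to within a few pixels. A few side-camera boxes differed a little more (the mug by about 8 pixels), but the scene camera showed no change.
- **Button height:** At first contact the fingertip read about 2.5 mm higher than I had measured the button top. "Fully down" therefore rests on the hard rise in force and the picture, not on measured travel.
- **Forces:** The 40 N and 43 N readings came with only the fingers in contact, as far as I could see. The 40 N limit applies to the arm and gripper body.

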